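# Pack the carburettor washing basket and clip its lid down

## Robot

A 6-joint arm with a two-finger parallel gripper is mounted at the origin on a cart in front of the work surface, level with it; the furniture and walls round the work are solid. World frame = base frame: x ahead of the robot, y to its left, z up, the work surface at z = 0. Lengths are in m, angles in degrees, forces in N, time in s.
With the tool pointing down it reaches from about 0.4 to 0.825 m from the base axis. Payload 7 kg.
Tool frame: the origin (TCP) lies midway between the tips of the shut fingers; the grasp point (between the pads) lies ctrl.tcp_to_grasp behind it (ctrl.tcp_to_grasp is the distance from the TCP to the grasp point, in m); z points along the fingers, y is the line along which they close (so a half turn about z gives the same grasp; the last joint's range is limited). The gripper opens to 88 mm and grips with 3 to 60 N. Pads are 19 mm wide; open, the fingers measure 130 mm over their backs; the gripper's body (78 mm by 193 mm) begins 47 mm behind the grasp point.
Start: joints at [-58.092, 20.546, 0.682, 0, -70.136, -16.507], TCP at [0.179, -0.651, 0.227] pointing down, gripper open.
Joint ranges: [-176.03, 176.03], [-82.01, 121.73], [-58.28, 71.71], [-173.87, 95.51], [-174.79, -0.11], [-173.66, 173.66]. Speed limits (degrees/s): [136.94, 136.94, 172.46, 180, 180, 180].

## Interface

Orientations are given as [roll, pitch, yaw] about the fixed x, y, z axes, in that order (R = Rz(yaw) Ry(pitch) Rx(roll)).
In Python, from plant import ctrl, imaging, close_job gives the robot as it stands.
- The arm moves only by the shell command python3 -m crank 'ROWS'. ROWS is JSON, a list of rows, each a list of 3 entries, a list of its own where there are three numbers: the shift along the world's x, y, z in m, then the turn, a rotation vector about the world's x, y, z in degrees, then the opening, from -1 (shut) to 1 (fully open), so that 0 is half open. A call has 1 to 12 rows; each row shifts and turns the commanded pose from where the row before left it; what a row does not reach is not made up. A row lasts 1/10 s, in which the tool goes at most 50 mm and 8.59 degrees, less where a joint would pass 70% of its speed; a pose out of reach is approached as far as the arm can. A call is refused whole if a number of a shift passes 0.05 or a number of a turn 8.59, either way. A call with a gripper value outside its range is refused whole. The fingers move at their own pace and stop on an object; the grip force is fixed at half the most. Time passes only in rows, so rows that do not move let the fingers close. It gives the time, the measured TCP pose, the force, the opening and the grip force at its end, in the units of the state.
- ctrl.get_obs(): the state, without advancing time (a new reading comes with each control period).
- imaging.snapshot(name): name is "scene" or "top" or "wrist"; returns (picture, depth): 400x640x3 uint8, blue, green, red; 400x640 float32, m along the optical axis (not along the pixel's ray), 0 where there is no reading.
- imaging.camera_model(name): a dict with "mtx" (3x3 intrinsics, pixels), "R" (3x3) and "t" (3): a world point X has camera coordinates R X + t. Camera axes: x right, y down, z forward; pixel columns grow to the right and rows downward; lengths in m; the calibration is good to about 2 mm. A picture is of the moment at which its call begins: read the wrist's pose just before it. camera_model takes no time and is no camera call; for the wrist camera it gives the pose at the moment of the call.
- close_job(): hands the job in; it is judged then, once.
The state is a dict: "clock": time; "joint_pos": joint angles; "qvel": joint speeds; "tau": joint torques, N m; "tool_pos": TCP position; "orientation": TCP orientation; "force": force on the tool from outside, world axes, zero at the start; "moment": the same for the moment, N m; "opening": finger opening in m; "gripper_force": force on a finger pad.
Only numpy, scipy, OpenCV 4.12 (cv2) and the standard library are available. Lean on these libraries where they do the work, as an engineer would, in place of code of your own. Each camera call takes 0.05 s, during which the arm holds its last target. There are 200 camera calls.

## Task

Pack the wire washing basket for the parts washer: pull the upper drawer of the bench unit fully open and take the lid out of it, put all the dirty carburettor parts on the mat (vacuum capsules, throttle shaft, brass twin float; as many as are there) into the basket, and lower the lid over the two posts until it lies flush on the rim. Then push one spring clip sideways into the groove of each post until it snaps home, and leave the drawer pushed shut; do not knock over the spray can.

Things in the scene. Friction and masses are not known exactly. Their poses are not given: they have to be found in the camera images.
- drawer (a joint): upper drawer of the grey two-drawer bench unit with blue fronts (240 mm deep, 324 mm wide, 175 mm high): how far it is out, in m; 0 shut, 0.195 fully out. It slides out along -x of the unit, towards the robot, moves with about 2 N and stays where it is left
- drawer_handle (a point): middle of the upper drawer's bar handle: a level steel bar 11 mm thick, 110 mm long along the unit's y, its centre line 36 mm in front of the drawer front and 42 mm below the unit's top. The frame has the unit's axes: x into the unit (the drawer pulls out along -x), z up; it moves with the drawer
- cassette: steel wire washing basket, fixed to the bench; origin at the centre of its underside, x the short way, y the long way, z up. Inside 136 mm (x) by 205 mm (y), inner floor at z = 7 mm, rim at z = 58 mm. Outside each end a locating post (post_near, post_far) stands up to z = 84 mm
- post_near (a point): on the axis of the locating post at the basket's +y end, nearer the robot (cassette frame 0, 120, 63 mm), at the height of the seated lid's upper face. Its foot, 16 mm thick at z = 58 mm, tapers to a waist 12 mm thick (the clip groove) from 62.5 to 72.5 mm; above is a head 16 mm thick with a cone up to 84 mm
- post_far (a point): the same on the post at the -y end, farther from the robot (cassette frame 0, -120, 63 mm)
- lid_handle (a point): perforated steel lid, 152 (x) by 266 (y) by 5 mm, 0.3 kg, two 19 mm holes at its y = +-120 mm for the posts (either way round). This point: middle of its bow handle's bar, 10 mm thick, 60 mm long along x, centre line 36 mm above the plate's underside; z up. Starts flat on the drawer's floor, clear of the unit's top only when the drawer is fully out. Seated: 94 mm above the cassette origin
- clip_a_grip (a point): spring retaining clip A, 70 mm long, lies flat: steel tail with an upright red grip at the rear, an open fork of two sprung wire arms 29 mm wide, 5 mm thick in front. This point: middle of the grip, a block 9 mm thick (x), 26 mm wide (y), 44 mm high, 22 mm above the underside and 46 mm behind the seat centre; the tail is 5 mm high. x points from the grip to the fork's mouth, z up
- clip_a_seat (a point): seat centre between that clip's arms, 2.5 mm above its underside, same axes; on the post's axis when home. The tips reach 18 mm ahead of it, mouth 20 mm wide; the arms narrow to 9 mm at 7 mm ahead, so the 12 mm waist is pushed through with about 4 N and snaps in with 1 mm play. Either clip fits either post, from any side
- clip_b_grip (a point): spring retaining clip B, 70 mm long, lies flat: steel tail with an upright red grip at the rear, an open fork of two sprung wire arms 29 mm wide, 5 mm thick in front. This point: middle of the grip, a block 9 mm thick (x), 26 mm wide (y), 44 mm high, 22 mm above the underside and 46 mm behind the seat centre; the tail is 5 mm high. x points from the grip to the fork's mouth, z up
- clip_b_seat (a point): seat centre between that clip's arms, 2.5 mm above its underside, same axes; on the post's axis when home. The tips reach 18 mm ahead of it, mouth 20 mm wide; the arms narrow to 9 mm at 7 mm ahead, so the 12 mm waist is pushed through with about 4 N and snaps in with 1 mm play. Either clip fits either post, from any side
- capsule_a_mid (a point): dirty part, may be absent: vacuum capsule, a flat tan drum 55 mm across and 28 mm high with a thin stem on top (49 mm high in all). This point is the drum's centre, 14 mm above its underside; z up. A bracket ear sits on the drum's side towards its own -x+y and a hose nipple towards -x-y; its +x and -x sides are free, so grip it along x
- capsule_b_mid (a point): dirty part, may be absent: a second vacuum capsule just like capsule_a, same point and axes. All parts and clips lie on the black mat between two fixed pieces of wood, a board end in front (x below 0.37 m, 88 mm high) and a sloped block behind (x above 0.63 m, 83 mm high): keep a wide gripper body clear of them
- shaft_mid (a point): dirty part, may be absent: throttle shaft, a steel rod 9 mm thick, 88 mm long, with two flat brass discs 26 mm across centred 30 mm either side of its middle; lies flat. This point is the rod's middle, 4.5 mm above the underside; x along the rod, z up. The rod is bare for 17 mm either side of this point
- twin_float_mid (a point): dirty part, may be absent: brass twin float, two cylinders 23 mm thick, 46 mm long along x, side by side (56 mm wide in y over both), joined by a strap on top that reaches 34 mm ahead (+x) to a hinge pin; 25 mm high. This point lies between the cylinders at half their height, 11.5 mm above the underside; z up
- spray_can: bystander: yellow spray can, 66 mm in diameter, 180 mm high
There are look-alikes about, which are no part of the job. Leave any blue look-alike of the part that bears capsule_a_mid alone.

How it is judged (in metres and radians):
On the way, in this order (a step that is already met when the one before it is completed fails the run):
1. the upper drawer is pulled fully open (at least 0.17 m) (value of joint drawer above 0.17 m), for 0.2 s.
2. all the dirty parts are in the basket and the lid lies flush on it over both posts (x of capsule_a_mid in the frame of cassette between -0.066 and 0.066 m and y of capsule_a_mid in the frame of cassette between -0.1 and 0.1 m and z of capsule_a_mid in the frame of cassette between 0.003 and 0.05 m and x of capsule_b_mid in the frame of cassette between -0.066 and 0.066 m and y of capsule_b_mid in the frame of cassette between -0.1 and 0.1 m and z of capsule_b_mid in the frame of cassette between 0.003 and 0.05 m and x of shaft_mid in the frame of cassette between -0.066 and 0.066 m and y of shaft_mid in the frame of cassette between -0.1 and 0.1 m and z of shaft_mid in the frame of cassette between 0.003 and 0.05 m and x of twin_float_mid in the frame of cassette between -0.066 and 0.066 m and y of twin_float_mid in the frame of cassette between -0.1 and 0.1 m and z of twin_float_mid in the frame of cassette between 0.003 and 0.05 m and x of lid_handle in the frame of cassette between -0.004 and 0.004 m and y of lid_handle in the frame of cassette between -0.004 and 0.004 m and z of lid_handle in the frame of cassette between 0.091 and 0.097 m and angle between the y axis of lid_handle and the y axis of cassette, either way round below 0.06 rad and angle between lid_handle's own z axis and vertical below 0.04 rad), for 0.3 s.
3. a clip is snapped home in the groove of each post, over the lid (x of lid_handle in the frame of cassette between -0.004 and 0.004 m and y of lid_handle in the frame of cassette between -0.004 and 0.004 m and z of lid_handle in the frame of cassette between 0.091 and 0.097 m and angle between the y axis of lid_handle and the y axis of cassette, either way round below 0.06 rad and angle between lid_handle's own z axis and vertical below 0.04 rad and ((horizontal distance between clip_a_seat and post_near below 0.004 m and z of clip_a_seat in the frame of cassette between 0.062 and 0.074 m and horizontal distance between clip_b_seat and post_far below 0.004 m and z of clip_b_seat in the frame of cassette between 0.062 and 0.074 m) or (horizontal distance between clip_b_seat and post_near below 0.004 m and z of clip_b_seat in the frame of cassette between 0.062 and 0.074 m and horizontal distance between clip_a_seat and post_far below 0.004 m and z of clip_a_seat in the frame of cassette between 0.062 and 0.074 m))), for 0.2 s.
At the end, for the whole second after the job is handed in: all parts inside the basket; lid flush on the rim over both posts (within 4 mm sideways, 3 mm in height, 0.04 rad of level); a clip home in each post's groove (seat centre within 4 mm of the post's axis); upper drawer shut to within 12 mm; lid and clips at rest (all of step 3 and x of capsule_a_mid in the frame of cassette between -0.066 and 0.066 m and y of capsule_a_mid in the frame of cassette between -0.1 and 0.1 m and z of capsule_a_mid in the frame of cassette between 0.003 and 0.05 m and x of capsule_b_mid in the frame of cassette between -0.066 and 0.066 m and y of capsule_b_mid in the frame of cassette between -0.1 and 0.1 m and z of capsule_b_mid in the frame of cassette between 0.003 and 0.05 m and x of shaft_mid in the frame of cassette between -0.066 and 0.066 m and y of shaft_mid in the frame of cassette between -0.1 and 0.1 m and z of shaft_mid in the frame of cassette between 0.003 and 0.05 m and x of twin_float_mid in the frame of cassette between -0.066 and 0.066 m and y of twin_float_mid in the frame of cassette between -0.1 and 0.1 m and z of twin_float_mid in the frame of cassette between 0.003 and 0.05 m and value of joint drawer below 0.012 m and linear speed of each of lid, clip_a, clip_b below 0.02 m/s); the robot touches nothing.
It fails at once if the spray can is knocked over (angle between spray_can's own z axis and vertical above 0.5 rad).
Of capsule_a, capsule_b, shaft, twin_float only 2 to 3 are there at a start; the rules pass over those that are not, and their reading is None.
At some moment in a run one of capsule_a, capsule_b, clip_a, clip_b may be knocked a few centimetres aside while the robot is not near it.
It also fails if it takes over 208 s, if anything falls off the work surface, if the arm or the gripper's body presses on something with over 40 N, if the wrist force passes 120 N, or if a joint passes its speed limit or range.

## Working session

There is one attempt and no reset: what is moved stays moved. The work goes in short steps, Python scripts to look and compute and a shell command to move; the robot and the scene stay as the last step left them, time stands still between calls to the robot, and variables do not carry over. Pictures are saved under pics/ and viewed, at most 14 in all, crops included, and the job is handed in when it is done.

```bash
ls; mkdir -p pics; cat > h.py <<'E'
import numpy as np,cv2,json
from plant import ctrl,imaging
def snap(n,save=None):
    m=imaging.camera_model(n); p,d=imaging.snapshot(n)
    if save:
        cv2.imwrite(f'pics/{save}.png',p); np.savez(f'pics/{save}.npz',p=p,d=d,**{k:np.array(m[k]) for k in('mtx','R','t')})
    return p,d,m
def load(s):
    z=np.load(f'pics/{s}.npz'); return z['p'],z['d'],z
def pix(m,d,u,v,r=1):
    w=d[v-r:v+r+1,u-r:u+r+1]; w=w[w>0]; z=np.median(w)
    return np.array(m['R']).T@(z*np.linalg.inv(m['mtx'])@[u,v,1]-m['t'])
def onz(m,u,v,z):
    R=np.array(m['R']);c=-R.T@m['t'];r=R.T@np.linalg.inv(m['mtx'])@[u,v,1]
    return c+r*(z-c[2])/r[2]
def proj(m,X):
    q=np.array(m['mtx'])@(np.array(m['R'])@X+m['t']); return q[:2]/q[2]
def cloud(m,d):
    v,u=np.mgrid[:d.shape[0],:d.shape[1]]
    P=(np.stack([u,v,np.ones_like(u)],-1)*d[...,None])@np.linalg.inv(m['mtx']).T
    return (P-np.array(m['t']))@np.array(m['R'])
E
python3 - <<'E'
from h import *
for n in('scene','top','wrist'):
    p,d,m=snap(n,n+'0'); print(n,-np.array(m['R']).T@m['t'],np.array(m['R']).round(2).tolist(),m['mtx'][0][0])
print(ctrl.get_obs(),ctrl.tcp_to_grasp)
E
```

```text
pics
scene [-0.03333333  0.81744022  0.66429618] [[-0.83, -0.56, 0.02], [-0.26, 0.35, -0.9], [0.5, -0.75, -0.44]] 450.8889496183819
top [ 0.4856713  -0.12558553  1.25043493] [[0.01, -1.0, -0.01], [-1.0, -0.01, -0.1], [0.1, 0.01, -1.0]] 437.6526797857208
wrist [ 0.11510464 -0.6692239   0.3828585 ] [[-0.27, 0.96, 0.0], [0.93, 0.26, 0.25], [0.24, 0.07, -0.97]] 357.3547208546706
{'clock': 0.15, 'joint_pos': array([-5.80928252e+01,  2.05809044e+01,  6.46767085e-01, -1.21855526e-02,
       -7.01353782e+01, -1.65051092e+01]), 'qvel': array([ 0.00712089, -0.0584019 ,  0.21216336,  0.15421815, -0.02528205,
        0.06818782]), 'tau': array([-1.67517096e-04, -5.83276463e+01,  2.93293190e+01,  7.00130671e+00,
        8.76732229e-03, -1.32686932e-04]), 'tool_pos': array([ 0.17912326, -0.65043342,  0.22586521]), 'orientation': array([ 1.79930094e+02, -8.76609376e-03, -1.64602077e+02]), 'force': array([-0.53916613, -0.17006144, -0.86036686]), 'moment': array([-0.00018251, -0.0359202 , -0.02418012]), 'gripper_force': 0.0, 'opening': 0.08773476284502524} 0.0188
```

View pics/top0.png

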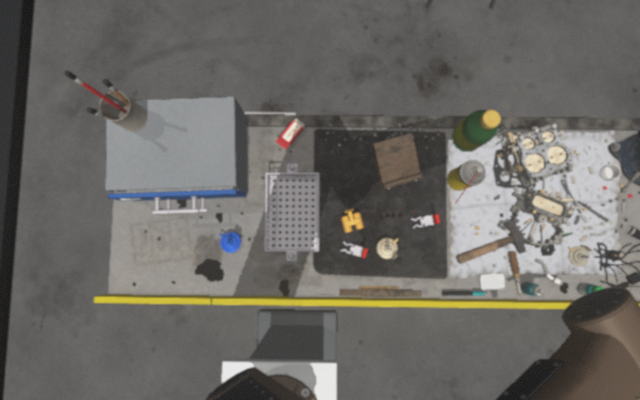

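View pics/scene0.png

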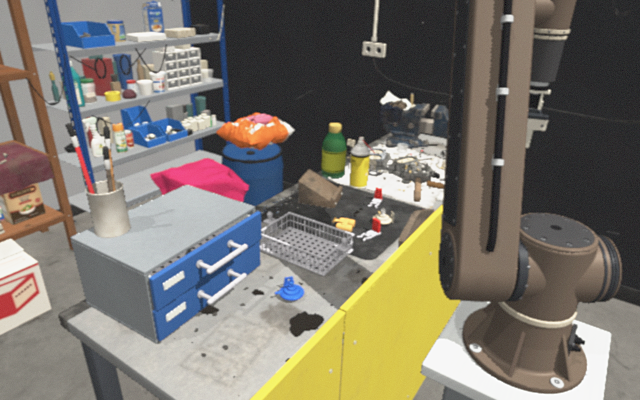

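The top view (up = +x, left = +y) shows the unit at (175,145), the basket at (293,212), the twin float at (352,220) and the tan capsule at (387,248). Clips are at (425,220) and (353,249), the spray can at (465,177), and the blue look-alike at (230,240). Next I'll take a close crop of the mat.

```bash
python3 - <<'E'
from h import *
p,d,m=load('top0')
c=cv2.resize(p[150:290,255:455],None,fx=4,fy=4,interpolation=cv2.INTER_CUBIC); cv2.imwrite('pics/c1.png',c)
for n,u,v in[('float',352,220),('cap',387,248),('clipA',425,220),('clipB',353,249),('can',465,177),('unit top',175,150),('handle',180,200),('post far',292,168),('post near',292,255),('wood',397,160),('basketfloor',293,212)]:
    print(n,pix(m,d,u,v).round(3))
X=cloud(m,d)
# unit footprint
mk=(X[...,2]>.165)&(X[...,2]<.185)&(X[...,1]>.1)
ys,xs=np.where(mk[80:210,95:260]); 
r=cv2.minAreaRect(X[80:210,95:260][ys,xs][:,:2].astype(np.float32)); print(r,cv2.boxPoints(r),np.median(X[80:210,95:260][ys,xs][:,2]))
E
```

```text
float [ 0.543 -0.198  0.026]
cap [ 0.467 -0.294  0.036]
clipA [ 0.547 -0.406  0.007]
clipB [ 0.462 -0.202  0.008]
can [ 0.652 -0.48   0.137]
unit top [0.706 0.254 0.176]
handle [0.596 0.294 0.003]
post far [ 0.679 -0.032  0.081]
post near [ 0.446 -0.036  0.081]
wood [ 0.71  -0.32   0.053]
basketfloor [ 0.565 -0.031  0.007]
((0.7153544425964355, 0.2668392062187195), (0.24721351265907288, 0.3257448971271515), 2.677333116531372) [[0.5842746  0.42376003]
 [0.5994906  0.09837072]
 [0.8464343  0.10991839]
 [0.8312183  0.43530768]] 0.174173316237276
```

View pics/c1.png

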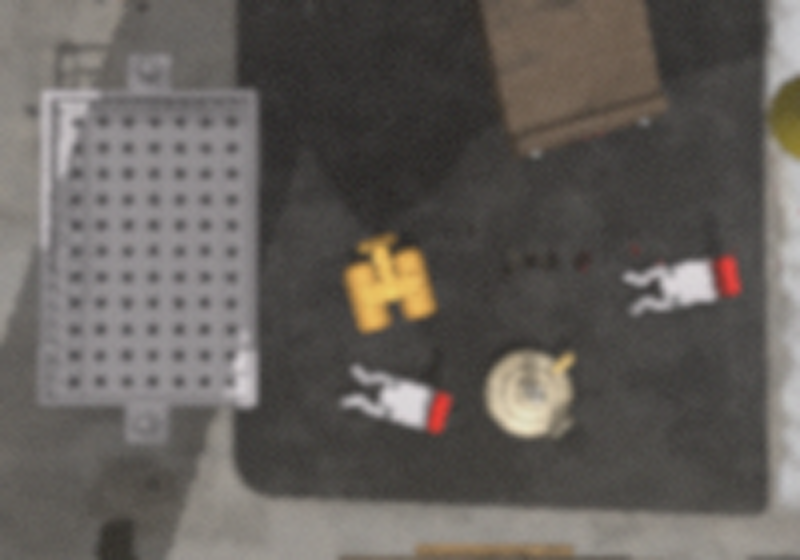

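```bash
python3 -m crank '[[[0.026,0.034,0.002],[0,0,-1.4],1],[[0.026,0.034,0.002],[0,0,-1.4],1],[[0.026,0.034,0.002],[0,0,-1.4],1],[[0.026,0.034,0.002],[0,0,-1.4],1],[[0.026,0.034,0.002],[0,0,-1.4],1],[[0.026,0.034,0.002],[0,0,-1.4],1],[[0.026,0.034,0.002],[0,0,-1.4],1],[[0.026,0.034,0.002],[0,0,-1.4],1],[[0.026,0.034,0.002],[0,0,-1.4],1],[[0.026,0.034,0.002],[0,0,-1.4],1],[[0.026,0.034,0.002],[0,0,-1.4],1],[[0,0,0],[0,0,0],1]]'; python3 -m crank '[[[0,0,0],[0,0,0],1],[[0,0,0],[0,0,0],1]]'
python3 - <<'E'
from h import *
p,d,m=snap('wrist','w1'); cv2.imwrite('pics/w1.png',p)
p,d,m=load('top0');X=cloud(m,d)
s=X[185:220,140:215]; mk=(s[...,2]>.11)&(s[...,2]<.16)&(s[...,0]<.575); q=s[mk]; print(len(q)); 
if len(q): print(q.min(0),q.max(0),np.median(q,0))
E
```

```text
clock: 1.35
tool_pos: [0.4678, -0.2736, 0.2486]
orientation: [180.0, 0.0, -179.8]
force: [-0.3, 0.7, 0.9]
opening: 0.0879
gripper_force: 0.0
clock: 1.55
tool_pos: [0.4648, -0.2769, 0.2483]
orientation: [180.0, -0.0, -180.0]
force: [0.2, 0.7, 0.1]
opening: 0.0876
gripper_force: 0.0
234
[0.54943582 0.19879147 0.13238013] [0.5740968  0.31862008 0.14542431] [0.55657614 0.26238001 0.13956981]
```

View pics/w1.png

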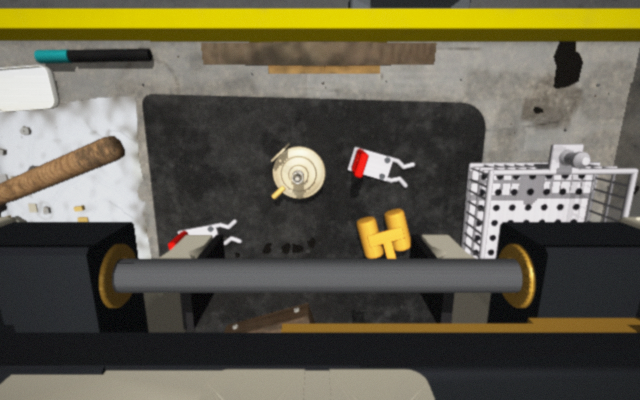

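The wrist view (right = +y, down = +x) shows the capsule drum centre at (299,172), clip B's grip at (360,163) with its fork to the right, the float at (384,235), and the near post at (573,158). Candidates: the tan capsule at (299,172) fits capsule_a/b, and the blue one at top (230,240) is the look-alike to leave alone. No shaft is visible.

```bash
python3 - <<'E'
from h import *
w,wd,wm=load('w1'); t,td,tm=load('top0')
for n,a,b,z in[('cap',(299,172),(387.5,248.5),.03),('float',(384,235),(352.5,222),.024)]:
    print(n,'w',onz(wm,*a,z).round(4),'wd',pix(wm,wd,*a,2).round(4),'t',onz(tm,*b,z).round(4))
hsv=cv2.cvtColor(w,cv2.COLOR_BGR2HSV); X=cloud(wm,wd)
def blob(mk,roi):
    k=np.zeros(mk.shape,bool);x0,y0,x1,y1=roi;k[y0:y1,x0:x1]=mk[y0:y1,x0:x1];return k
cap=blob((hsv[...,2]>90)&(hsv[...,1]>25),(265,140,335,208))
print('cap circ',cv2.minEnclosingCircle(np.argwhere(cap)[:,::-1].astype(np.float32)))
q=X[cap&(X[...,2]>.022)]; print('cap pts',q.mean(0),np.percentile(q,[2,98],0))
f=blob((hsv[...,1]>120)&(hsv[...,2]>80),(345,195,420,268)); q=X[f&(X[...,2]>.01)]
print('float',cv2.minAreaRect(q[:,:2].astype(np.float32)),np.percentile(q,[2,98],0))
r=blob((hsv[...,1]>150)&(hsv[...,2]>80),(340,140,372,185)); q=X[r]
print('redB',cv2.minAreaRect(q[:,:2].astype(np.float32)),np.percentile(q,[2,50,98],0))
E
```

```text
cap w [ 0.4636 -0.2971  0.03  ] wd [ 0.4624 -0.2967  0.0369] t [ 0.4653 -0.2965  0.03  ]
float w [ 0.5367 -0.2022  0.024 ] wd [ 0.5357 -0.2027  0.0266] t [ 0.5377 -0.1996  0.024 ]
cap circ ((294.0942687988281, 175.0567626953125), 31.85682487487793)
cap pts [ 0.46509643 -0.29952815  0.03029232] [[ 0.4415485  -0.32252348  0.02230408]
 [ 0.48468378 -0.28116144  0.04744053]]
float ((0.4769672751426697, -0.22150766849517822), (0.1849638968706131, 0.05685264989733696), 18.60441017150879) [[ 0.51055517 -0.23072513  0.01333836]
 [ 0.56266834 -0.17512945  0.02776058]]
redB ((0.43246832489967346, -0.24611292779445648), (0.09085880219936371, 0.021119732409715652), 29.967206954956055) [[ 0.44134994 -0.24009827  0.01951913]
 [ 0.45249447 -0.23488715  0.04522999]
 [ 0.46607875 -0.22840704  0.04794637]]
```

```bash
python3 -m crank '[[[0,-0.022,-0.04],[0,0,0],0.45],[[0,0,-0.045],[0,0,0],0.45],[[0,0,-0.045],[0,0,0],0.45],[[0,0,-0.035],[0,0,0],0.45],[[0,0,0],[0,0,0],0.45],[[0,0,0],[0,0,0],0.45],[[0,0,-0.03],[0,0,0],0.45],[[0,0,-0.03],[0,0,0],0.45],[[0,0,-0.015],[0,0,0],0.45],[[0,0,-0.004],[0,0,0],0.45],[[0,0,0],[0,0,0],0.45]]'; python3 -m crank '[[[0,0,0],[0,0,0],-1],[[0,0,0],[0,0,0],-1],[[0,0,0],[0,0,0],-1],[[0,0,0],[0,0,0],-1],[[0,0,0],[0,0,0],-1],[[0,0,0],[0,0,0],-1],[[0,0,0.03],[0,0,0],-1],[[0,0,0.04],[0,0,0],-1],[[0,0,0.04],[0,0,0],-1],[[0,0,0.03],[0,0,0],-1],[[0,0,0],[0,0,0],-1]]'
```

```text
clock: 2.7
tool_pos: [0.4664, -0.2993, 0.0062]
orientation: [-180.0, 0.1, -180.0]
force: [0.2, 0.1, 0.3]
opening: 0.0637
gripper_force: 0.0
clock: 3.8
tool_pos: [0.4679, -0.2998, 0.15]
orientation: [-179.8, 0.5, -180.0]
force: [-0.1, 0.5, -0.9]
opening: 0.0527
gripper_force: 30.0
```

```bash
python3 -m crank '[[[0.007,0.038,0],[0,0,0],-1],[[0.007,0.038,0],[0,0,0],-1],[[0.007,0.038,0],[0,0,0],-1],[[0.007,0.038,0],[0,0,0],-1],[[0.007,0.038,0],[0,0,0],-1],[[0.007,0.038,0],[0,0,0],-1],[[0.006,0.038,0],[0,0,0],-1],[[0,0,0],[0,0,0],-1],[[0,0,0],[0,0,0],-1]]'; python3 -m crank '[[[0,0,-0.04],[0,0,0],-1],[[0,0,-0.04],[0,0,0],-1],[[0,0,-0.03],[0,0,0],-1],[[0,0,-0.02],[0,0,0],-1],[[0,0,0],[0,0,0],-1],[[0,0,0],[0,0,0],-1],[[0,0,0],[0,0,0],0.45],[[0,0,0],[0,0,0],0.45],[[0,0,0],[0,0,0],0.45],[[0,0,0],[0,0,0],0.45]]'
```

```text
clock: 4.7
tool_pos: [0.5129, -0.0319, 0.1443]
orientation: [180.0, -0.0, -179.9]
force: [-0.5, -0.2, -0.2]
opening: 0.0527
gripper_force: 30.0
clock: 5.7
tool_pos: [0.5136, -0.0326, 0.0153]
orientation: [180.0, 0.1, -180.0]
force: [0.5, 0.2, -1.0]
opening: 0.0634
gripper_force: 0.0
```

```bash
python3 -m crank '[[[0,0,0.04],[0,0,0],0.45],[[0,0,0.045],[0,0,0],0.45],[[0,0,0.045],[0,0,0],0.45],[[0.004,-0.034,0],[0,0,3],1],[[0.004,-0.034,0],[0,0,3],1],[[0.004,-0.034,0],[0,0,3],1],[[0.005,-0.034,0],[0,0,3],1],[[0.005,-0.033,0],[0,0,3],1],[[0,0,0],[0,0,0],1],[[0,0,0],[0,0,0],1],[[0,0,0],[0,0,0],1]]'; python3 - <<'E'
from h import *
p,d,m=snap('wrist','w2')
cv2.imwrite('pics/w2.png',p); print(ctrl.get_obs()['tool_pos'])
E
```

```text
clock: 6.8
tool_pos: [0.535, -0.2013, 0.1446]
orientation: [180.0, -0.0, -165.0]
force: [0.3, 0.8, -0.0]
opening: 0.0878
gripper_force: 0.0
[ 0.53515761 -0.20103707  0.14470544]
```

View pics/w2.png

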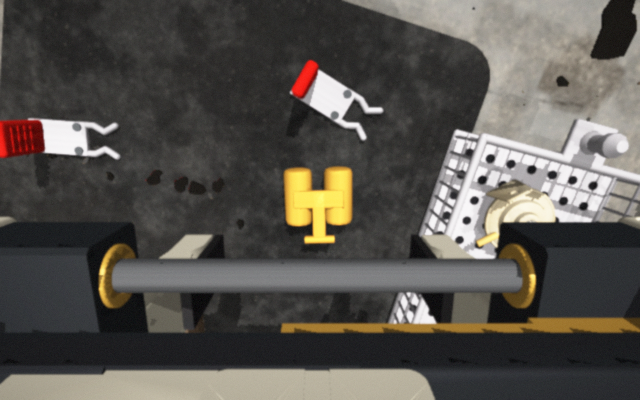

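Float is centred at (318,197) and aligned with the jaws. The capsule lies in the basket at (520,215). Descending on the float.

```bash
python3 - <<'E'
from h import *
p,d,m=load('w2'); print(onz(m,318,197,.021), onz(m,318,197,.012))
X=cloud(m,d); hsv=cv2.cvtColor(p,cv2.COLOR_BGR2HSV)
print('postnear',pix(m,d,600,143,2))
E
python3 -m crank '[[[0,0,-0.045],[0,0,0],1],[[0,0,-0.045],[0,0,0],1],[[0,0,-0.03],[0,0,0],1],[[0,0,-0.015],[0,0,0],1],[[0,0,-0.004],[0,0,0],1],[[0,0,0],[0,0,0],1]]'; python3 -m crank '[[[0,0,0],[0,0,0],-1],[[0,0,0],[0,0,0],-1],[[0,0,0],[0,0,0],-1],[[0,0,0],[0,0,0],-1],[[0,0,0],[0,0,0],-1],[[0,0,0],[0,0,0],-1],[[0,0,0.04],[0,0,0],-1],[[0,0,0.05],[0,0,0],-1],[[0,0,0.05],[0,0,0],-1],[[0,0,0],[0,0,0],-1]]'
```

```text
[ 0.53754419 -0.20073944  0.021     ] [ 0.53968361 -0.20013767  0.012     ]
postnear [ 0.44502273 -0.04196829  0.0748122 ]
clock: 7.45
tool_pos: [0.5351, -0.201, 0.0056]
orientation: [180.0, -0.1, -164.9]
force: [0.8, -1.1, 0.6]
opening: 0.0879
gripper_force: 0.0
clock: 8.45
tool_pos: [0.5394, -0.2027, 0.1531]
orientation: [-179.7, 0.6, -164.9]
force: [0.7, 0.2, -0.7]
opening: 0.0553
gripper_force: 29.9
```

```bash
python3 -m crank '[[[0.014,0.033,0],[0,0,-3],-1],[[0.015,0.034,0],[0,0,-3],-1],[[0.015,0.034,0],[0,0,-3],-1],[[0.015,0.033,0],[0,0,-3],-1],[[0.014,0.033,0],[0,0,-3],-1],[[0,0,0],[0,0,0],-1],[[0,0,-0.04],[0,0,0],-1],[[0,0,-0.04],[0,0,0],-1],[[0,0,-0.03],[0,0,0],-1],[[0,0,-0.019],[0,0,0],-1],[[0,0,0],[0,0,0],-1],[[0,0,0],[0,0,0],-1]]'; python3 -m crank '[[[0,0,0],[0,0,0],0.6],[[0,0,0],[0,0,0],0.6],[[0,0,0],[0,0,0],0.6],[[0,0,0],[0,0,0],0.6],[[0,0,0.04],[0,0,0],0.6],[[0,0,0.05],[0,0,0],0.6],[[0,0,0.05],[0,0,0],0.6],[[0,0,0.04],[0,0,0],-1],[[-0.02,0.02,0],[0,0,0],-1],[[-0.025,0.03,0],[0,0,0],-1],[[-0.025,0.03,0],[0,0,0],-1],[[0,0,0],[0,0,0],-1]]'
python3 - <<'E'
from h import *
print(ctrl.get_obs()['tool_pos'])
p,d,m=snap('wrist','w3')
q,d,m=snap('top','t3'); X=cloud(m,d)
cv2.imwrite('pics/v3.png',np.vstack([cv2.resize(q[90:290,90:350],(520,400))[:, :520],p[:,:520]])[:600] if 0 else p)
E
```

```text
clock: 9.65
tool_pos: [0.6082, -0.0351, 0.0167]
orientation: [-180.0, -0.0, -180.0]
force: [1.0, 0.6, -0.4]
opening: 0.0551
gripper_force: 29.9
clock: 10.85
tool_pos: [0.536, 0.0475, 0.1974]
orientation: [179.9, 0.0, -179.9]
force: [0.5, -0.4, 0.1]
opening: 0.0358
gripper_force: 0.0
[0.53599958 0.0474668  0.19742486]
```

View pics/v3.png

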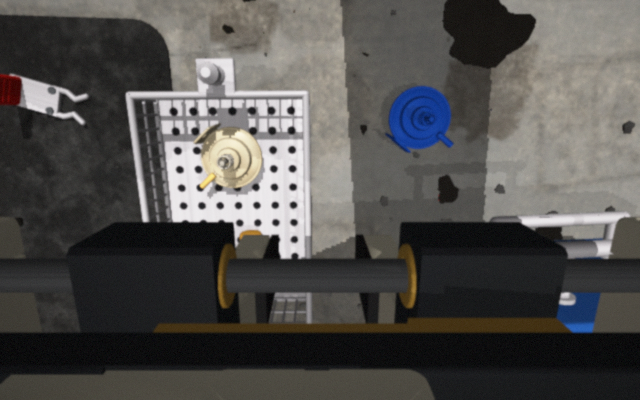

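```bash
python3 -m crank '[[[0.008,0.043,0.01],[0,0,0.5],-1],[[0.008,0.043,0.01],[0,0,0.6],-1],[[0.008,0.043,0],[0,0,0.6],-1],[[0.008,0.042,0],[0,0,0.5],-1],[[0.008,0.042,0],[0,0,0.5],-1],[[0,0,0],[0,0,0],-1],[[0,0,-0.03],[0,0,0],-1],[[0,0,0],[0,0,0],-1],[[0,0,0],[0,0,0],-1]]'; python3 - <<'E'
from h import *
print(ctrl.get_obs()['tool_pos'])
p,d,m=snap('scene','s4'); X=cloud(m,d)
mk=(X[...,2]>.125)&(X[...,2]<.142)&(X[...,0]>.54)&(X[...,0]<.575)&(X[...,1]>.18)&(X[...,1]<.34)
q=X[mk];print(len(q),q.min(0),q.max(0),np.median(q,0))
cv2.imwrite('pics/s4.png',cv2.resize(p[180:340,120:320],None,fx=3,fy=3))
E
```

```text
clock: 11.85
tool_pos: [0.5785, 0.2571, 0.1862]
orientation: [-179.9, -0.1, -177.4]
force: [0.6, 0.5, 0.2]
opening: 0.0003
gripper_force: 0.0
[0.57854282 0.25708157 0.18624743]
257 [0.54827944 0.20066432 0.13115546] [0.57485656 0.31994856 0.14199349] [0.5548477  0.26990402 0.13934082]
```

View pics/s4.png

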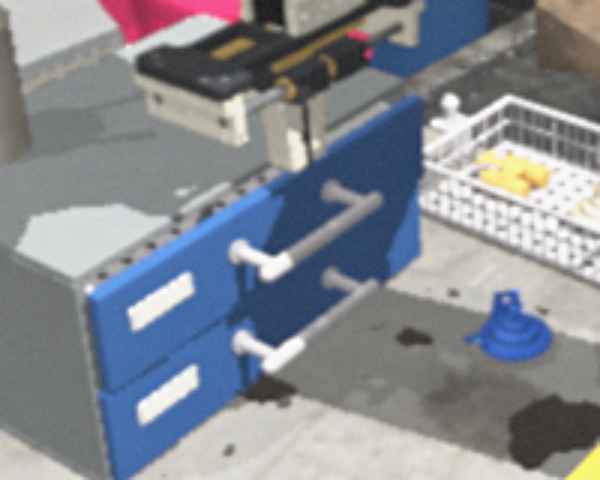

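The float is in the basket. The fingers are shut above the gap behind the upper bar (crop 330,210). Hooking now.

```bash
python3 -m crank '[[[-0.0025,0,-0.02],[0,0,0],-1],[[0,0,-0.015],[0,0,0],-1],[[0,0,-0.01],[0,0,0],-1],[[0,0,-0.01],[0,0,0],-1],[[0,0,-0.01],[0,0,0],-1],[[0,0,-0.002],[0,0,0],-1],[[0,0,0],[0,0,0],-1]]'
```

```text
clock: 12.6
tool_pos: [0.5758, 0.2582, 0.1194]
orientation: [-180.0, -0.0, -177.3]
force: [0.2, -1.3, 0.7]
opening: 0.0004
gripper_force: 0.0
```

```bash
python3 -m crank '[[[-0.015,-0.001,0],[0,0,0],-1],[[-0.02,-0.001,0],[0,0,0],-1],[[-0.02,-0.001,0],[0,0,0],-1],[[-0.02,-0.001,0],[0,0,0],-1],[[-0.02,-0.001,0],[0,0,0],-1],[[-0.02,-0.001,0],[0,0,0],-1],[[-0.02,-0.001,0],[0,0,0],-1],[[-0.02,-0.001,0],[0,0,0],-1],[[-0.02,-0.001,0],[0,0,0],-1],[[-0.015,-0.001,0],[0,0,0],-1],[[-0.006,0,0],[0,0,0],-1],[[0,0,0],[0,0,0],-1]]'; python3 -m crank '[[[0,0,0],[0,0,0],-1],[[0,0,0],[0,0,0],-1],[[0,0,0],[0,0,0],-1]]'
```

```text
clock: 13.8
tool_pos: [0.3848, 0.2495, 0.1211]
orientation: [179.9, 0.6, -177.1]
force: [35.6, -6.8, -18.1]
opening: 0.0003
gripper_force: 17.7
clock: 14.1
tool_pos: [0.3848, 0.2495, 0.1211]
orientation: [179.9, 0.5, -177.2]
force: [32.9, -6.4, -14.2]
opening: 0.0005
gripper_force: 16.2
```

```bash
python3 -m crank '[[[0.01,0,0],[0,0,0],-1],[[0,0,0],[0,0,0],-1],[[0,0,0.03],[0,0,0],-1],[[0,0,0.04],[0,0,0],-1],[[0,0,0.05],[0,0,0],-1],[[0.04,-0.03,0.03],[0,0,0],0.2],[[0.04,0,0],[0,0,0],0.2],[[0.03,0,0],[0,0,0],0.2],[[0,0,0],[0,0,0],0.2],[[0,0,0],[0,0,0],0.2]]'; python3 - <<'E'
from h import *
print(ctrl.get_obs()['tool_pos'])
p,d,m=snap('wrist','w5'); t,td,tm=snap('top','t5')
a=cv2.resize(t[130:290,90:330],(600,400),interpolation=cv2.INTER_CUBIC)
cv2.imwrite('pics/t5c.png',a)
E
```

```text
clock: 15.1
tool_pos: [0.4937, 0.2223, 0.2647]
orientation: [-180.0, -0.1, -177.4]
force: [-1.3, -0.5, -0.8]
opening: 0.0349
gripper_force: 0.0
[0.49368991 0.22227492 0.26466613]
```

View pics/w5.png

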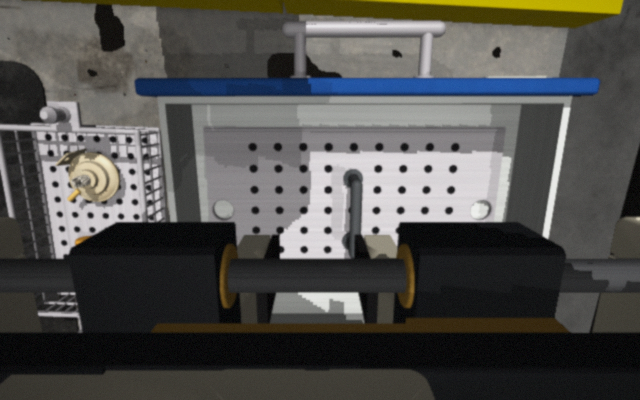

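Drawer is out. The lid handle bar runs from (354,178) to about (350,243), and the lid holes are at (223,209) and (481,210). Now measuring these.

```bash
python3 - <<'E'
from h import *
p,d,m=load('w5')
for u,v in[(280,190),(430,190),(300,145),(354,190),(354,205),(353,220),(352,235)]: print((u,v),pix(m,d,u,v).round(4))
zp=np.mean([pix(m,d,u,v)[2] for u,v in[(280,190),(430,190),(300,145)]])
a,b=onz(m,223,209,zp),onz(m,481,210,zp); print('holes',a,b,(a+b)/2,np.linalg.norm(a-b),np.degrees(np.arctan2(*(b-a)[[1,0]])))
for u,v in[(354,178),(352,225)]: print(onz(m,u,v,zp-.005+.041))
t,td,tm=load('t5'); X=cloud(tm,td)
s=X[150:280,100:240]; mk=(s[...,2]>zp+.022)&(s[...,2]<zp+.05)&(abs(s[...,1]-.25)<.04)&(s[...,0]<.53)&(s[...,0]>.41); q=s[mk]; print('top bar',len(q),np.median(q,0) if len(q) else '', q.min(0),q.max(0))
E
```

```text
(280, 190) [0.5008 0.1876 0.1026]
(430, 190) [0.4945 0.3248 0.1023]
(300, 145) [0.4591 0.2045 0.1027]
(354, 190) [0.4899 0.2512 0.1379]
(354, 205) [0.5025 0.2521 0.1382]
(353, 220) [0.5154 0.2522 0.138 ]
(352, 235) [0.5288 0.2523 0.1376]
holes [0.5213399  0.13510055 0.10253715] [0.51119235 0.37437488 0.10253715] [0.51626613 0.25473771 0.10253715] 0.23948940614908518 92.4284394939329
[0.47988658 0.25041494 0.13853715]
[0.51964427 0.25160361 0.13853715]
top bar 31 [0.42006585 0.24461158 0.15002545] [0.41449801 0.21341917 0.1253865 ] [0.42261985 0.28864769 0.15248551]
```

```bash
python3 - <<'E'
from h import *
print(ctrl.get_obs()['joint_pos'].round(1))
E
python3 -m crank '[[[0.006,-0.016,0],[0,0,7.5],0.2],[[0.006,-0.016,0],[0,0,7.5],0.2],[[0.006,-0.016,0],[0,0,7.5],0.2],[[0.006,-0.016,0],[0,0,7.5],0.2],[[0.006,-0.016,0],[0,0,7.5],0.2],[[0.006,-0.016,0],[0,0,7.5],0.2],[[0.006,-0.016,0],[0,0,7.5],0.2],[[0.006,-0.016,0],[0,0,7.5],0.2],[[0.006,-0.016,0],[0,0,7.5],0.2],[[0.006,-0.016,0],[0,0,7.5],0.2],[[0.006,-0.016,0],[0,0,7.5],0.2],[[0,0,0],[0,0,5],0.2]]'; python3 -m crank '[[[0,0,0],[0,0,0],0.2],[[0,0,0],[0,0,0],0.2],[[0,0,0],[0,0,0],0.2]]'; python3 - <<'E'
from h import *
print(ctrl.get_obs()['joint_pos'].round(1))
p,d,m=snap('wrist','w6')
E
```

```text
[  45.     6.5  -12.8   -0.   -70.7 -132.3]
clock: 16.4
tool_pos: [0.5595, 0.0457, 0.2657]
orientation: [-180.0, 0.0, -89.5]
force: [-0.3, -0.2, -0.1]
opening: 0.0524
gripper_force: 0.0
clock: 16.7
tool_pos: [0.5596, 0.0471, 0.2656]
orientation: [-180.0, 0.0, -89.9]
force: [0.9, 0.0, 0.5]
opening: 0.0525
gripper_force: 0.0
[ 24.8   8.5 -10.4  -0.  -71.1 -24.6]
```

View pics/w6.png

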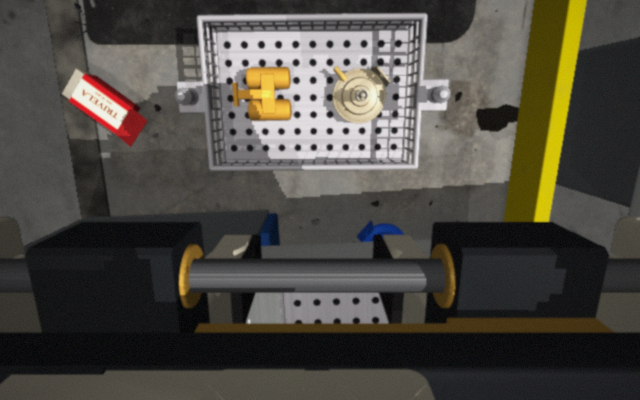

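Both parts are inside the basket; far post near (186,95), near post near (442,95). Zooming in on the two posts.

```bash
python3 - <<'E'
from h import *
p,d,m=load('w6')
a=cv2.resize(p[65:125,160:220],(396,396),interpolation=cv2.INTER_CUBIC); b=cv2.resize(p[65:125,410:470],(396,396),interpolation=cv2.INTER_CUBIC)
cv2.imwrite('pics/posts.png',np.hstack([a,b])); 
for u,v in[(208,20),(425,20),(416,165),(214,165)]: print('rim corner',onz(m,u,v,.058).round(4))
E
```

```text
rim corner [ 0.6616 -0.1004  0.058 ]
rim corner [ 0.4591 -0.1009  0.058 ]
rim corner [0.4578 0.0353 0.058 ]
rim corner [0.6654 0.0358 0.058 ]
```

View pics/posts.png

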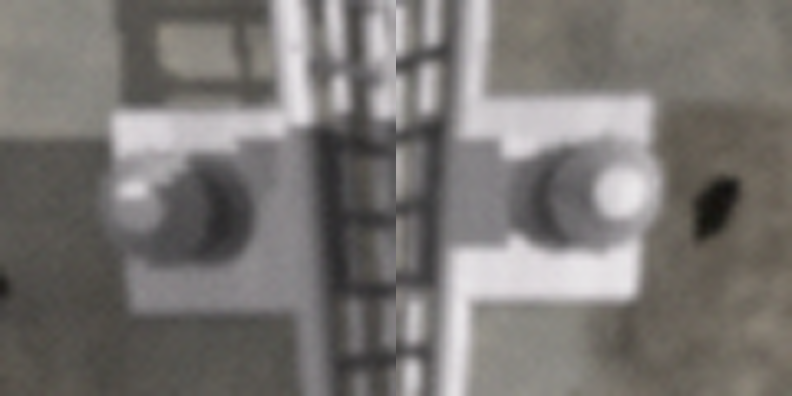

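```bash
python3 - <<'E'
from h import *
p,d,m=load('w6')
f,n=onz(m,180.8,95.7,.084),onz(m,443.5,93.4,.084); print(f,n,(f+n)/2,np.linalg.norm(f-n),np.degrees(np.arctan2(*(f-n)[[1,0]])),ctrl.get_obs()['tool_pos'])
p,d,m=load('w3'); print('w3 near',onz(m,208,71.5,.084))
p,d,m=load('t5'); print('t5',onz(m,292,168,.084),onz(m,292,255,.084))
E
```

```text
[ 0.68369487 -0.0316527   0.084     ] [ 0.44478268 -0.03423619  0.084     ] [ 0.56423878 -0.03294445  0.084     ] 0.2389261662440757 0.6195451517231727 [0.55974511 0.04705027 0.26551247]
w3 near [ 0.44417956 -0.0315534   0.084     ]
t5 [ 0.67868819 -0.03202274  0.084     ] [ 0.44593356 -0.03650279  0.084     ]
```

```bash
python3 -m crank '[[[-0.004,0.019,0],[0,0,-7.5],0.2],[[-0.004,0.019,0],[0,0,-7.5],0.2],[[-0.004,0.019,0],[0,0,-7.5],0.2],[[-0.004,0.019,0],[0,0,-7.5],0.2],[[-0.004,0.019,0],[0,0,-7.5],0.2],[[-0.004,0.019,0],[0,0,-7.5],0.2],[[-0.004,0.019,0],[0,0,-7.5],0.2],[[-0.004,0.019,0],[0,0,-7.5],0.2],[[-0.004,0.019,0],[0,0,-7.5],0.2],[[-0.004,0.019,0],[0,0,-7.5],0.2],[[-0.005,0.016,0],[0,0,-7.5],0.2],[[0,0,0],[0,0,-5],0.2]]'; python3 -m crank '[[[0,0,0],[0,0,0],0.2],[[0,0,-0.04],[0,0,0],0.2],[[0,0,-0.04],[0,0,0],0.2],[[0,0,0],[0,0,0],0.2],[[0,0,0],[0,0,0],0.2]]'; python3 - <<'E'
from h import *
print(ctrl.get_obs()['tool_pos'],ctrl.get_obs()['orientation'])
E
```

```text
clock: 17.95
tool_pos: [0.5144, 0.2545, 0.2651]
orientation: [180.0, -0.0, -177.5]
force: [0.4, -0.5, 0.6]
opening: 0.053
gripper_force: 0.0
clock: 18.45
tool_pos: [0.5153, 0.2523, 0.1859]
orientation: [-179.9, -0.0, -177.2]
force: [-0.1, 0.0, 0.9]
opening: 0.0528
gripper_force: 0.0
[0.51534924 0.25225882 0.18594454] [-1.79922495e+02 -1.26893261e-02 -1.77211268e+02]
```

```bash
python3 -m crank '[[[0,0,-0.03],[0,0,0],0.2],[[0,0,-0.02],[0,0,0],0.2],[[0,0,-0.015],[0,0,0],0.2],[[0,0,-0.006],[0,0,0],0.2],[[0,0,0],[0,0,0],0.2],[[0,0,0],[0,0,0],-1],[[0,0,0],[0,0,0],-1],[[0,0,0],[0,0,0],-1],[[0,0,0],[0,0,0],-1],[[0,0,0],[0,0,0],-1],[[0,0,0],[0,0,0],-1]]'; python3 -m crank '[[[0,0,0.02],[0,0,0],-1],[[0,0,0.03],[0,0,0],-1],[[0,0,0.04],[0,0,0],-1],[[0,0,0.04],[0,0,0],-1],[[0,0,0.02],[0,0,0],-1],[[0,0,0],[0,0,0],-1],[[0,0,0],[0,0,0],-1]]'
```

```text
clock: 19.55
tool_pos: [0.5152, 0.2529, 0.1145]
orientation: [180.0, 0.0, -177.3]
force: [0.2, 2.7, 0.2]
opening: 0.0097
gripper_force: 0.8
clock: 20.25
tool_pos: [0.5145, 0.2524, 0.2636]
orientation: [180.0, -0.1, -177.3]
force: [-0.3, -0.2, -2.6]
opening: 0.0088
gripper_force: 30.0
```

```bash
python3 -m crank '[[[0.0045,-0.026,0],[0,0,8],-1],[[0.0045,-0.026,0],[0,0,8],-1],[[0.0045,-0.026,0],[0,0,8],-1],[[0.0045,-0.026,0],[0,0,8],-1],[[0.0045,-0.026,0],[0,0,8],-1],[[0.0045,-0.026,0],[0,0,8],-1],[[0.0045,-0.026,0],[0,0,8],-1],[[0.0045,-0.026,0],[0,0,8],-1],[[0.0045,-0.026,0],[0,0,8],-1],[[0.0045,-0.026,0],[0,0,8],-1],[[0.0045,-0.025,0],[0,0,8],-1],[[0,0,0],[0,0,0],-1]]'; python3 -m crank '[[[0,0,-0.03],[0,0,0],-1],[[0,0,-0.04],[0,0,0],-1],[[0,0,-0.04],[0,0,0],-1],[[0,0,-0.02],[0,0,0],-1],[[0,0,0],[0,0,0],-1],[[0,0,0],[0,0,0],-1],[[0,0,0],[0,0,0],-1]]';  python3 - <<'E'
from h import *
o=ctrl.get_obs();print(o['tool_pos'],o['orientation'])
p,d,m=snap('wrist','w7')
E
```

```text
clock: 21.45
tool_pos: [0.5637, -0.0349, 0.2618]
orientation: [179.8, -0.1, -89.1]
force: [-0.2, 0.6, -1.7]
opening: 0.0091
gripper_force: 30.0
clock: 22.15
tool_pos: [0.5654, -0.0322, 0.1355]
orientation: [-179.9, 0.0, -89.3]
force: [-0.8, 0.7, -1.7]
opening: 0.0088
gripper_force: 30.0
[ 0.56541589 -0.03215606  0.13547039] [-1.79897094e+02  1.00870717e-02 -8.92987959e+01]
```

View pics/w7.png

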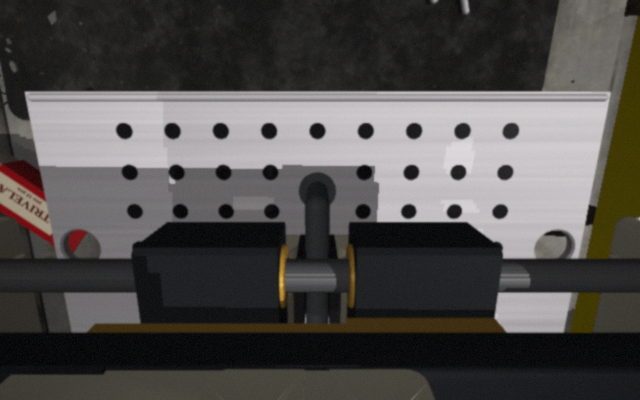

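Lid held level, its -y edge from (28,94) to (608,94) and holes at about (82,243) and (553,243). Working out the lid centre and yaw.

```bash
python3 - <<'E'
from h import *
p,d,m=load('w7'); zs=[pix(m,d,u,v,2)[2] for u,v in[(150,150),(450,150),(240,190),(400,190)]]; print(zs)
z=np.mean(zs)
a,b=onz(m,125,131,z),onz(m,511,131,z); print('row',a,b,(a+b)/2,np.degrees(np.arctan2(*(a-b)[[1,0]])),np.linalg.norm(a-b))
a,b=onz(m,135,211,z),onz(m,500,211,z); print('row3',a,b,(a+b)/2,np.degrees(np.arctan2(*(a-b)[[1,0]])))
g=cv2.cvtColor(p,cv2.COLOR_BGR2GRAY)
a,b=onz(m,28,94,z),onz(m,608,94,z); print('edge',a,b,(a+b)/2,np.linalg.norm(a-b),np.degrees(np.arctan2(*(a-b)[[1,0]])))
cv2.imwrite('pics/holes.png',np.hstack([cv2.resize(p[215:265,50:110],(396,330)),cv2.resize(p[215:265,525:585],(396,330))]))
E
```

```text
[np.float64(0.12339668935559166), np.float64(0.123175793362502), np.float64(0.12310984228680026), np.float64(0.12331884543305328)]
row [ 0.65566349 -0.08861585  0.12325029] [ 0.47578178 -0.09084277  0.12325029] [ 0.56572264 -0.08972931  0.12325029] 0.7092833064662788 0.17989549339665156
row3 [ 0.6554222  -0.04979629  0.12325029] [ 0.47549361 -0.05208636  0.12325029] [ 0.56545791 -0.05094132  0.12325029] 0.7292010979000498
edge [ 0.69783684 -0.10465561  0.12325029] [ 0.43421092 -0.1078802   0.12325029] [ 0.56602388 -0.10626791  0.12325029] 0.2636456340022375 0.7007894621284195
```

View pics/holes.png

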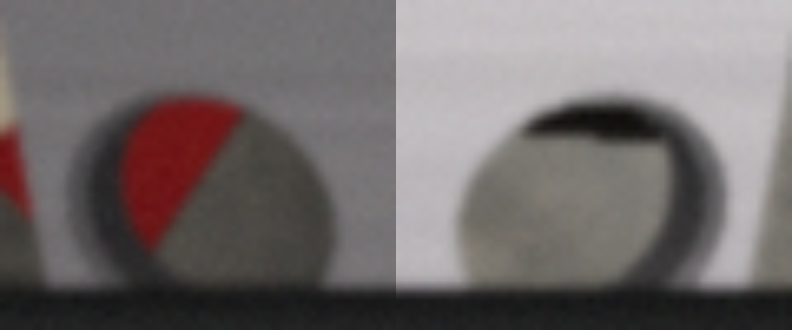

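```bash
python3 - <<'E'
from h import *
p,d,m=load('w7'); z=.1233
for v in(247,250):
  a,b=onz(m,80,v,z),onz(m,553.8,v,z); print(a,b,(a+b)/2,np.linalg.norm(a-b),np.degrees(np.arctan2(*(a-b)[[1,0]])))
E
```

```text
[ 0.68544023 -0.03045523  0.1233    ] [ 0.44570931 -0.03354718  0.1233    ] [ 0.56557477 -0.0320012   0.1233    ] 0.23975086488442482 0.7389354941774943
[ 0.685688   -0.02882506  0.1233    ] [ 0.44542234 -0.03192741  0.1233    ] [ 0.56555517 -0.03037623  0.1233    ] 0.24028569353291593 0.7397702184538069
```

```bash
python3 -m crank '[[[-0.0014,-0.002,0],[0,0,0],-1],[[0,0,-0.02],[0,0,0],-1],[[0,0,-0.01],[0,0,0],-1],[[0,0,0],[0,0,0],-1],[[0,0,0],[0,0,0],-1],[[0,0,-0.003],[0,0,0],-1],[[0,0,-0.003],[0,0,0],-1],[[0,0,-0.003],[0,0,0],-1],[[0,0,0],[0,0,0],-1]]'
```

```text
clock: 23.1
tool_pos: [0.5629, -0.0345, 0.0949]
orientation: [180.0, -0.0, -89.3]
force: [-0.7, 0.2, -2.2]
opening: 0.0089
gripper_force: 30.0
```

```bash
python3 -m crank '[[[0,0,-0.003],[0,0,0],-1],[[0,0,-0.003],[0,0,0],-1],[[0,0,-0.003],[0,0,0],-1],[[0,0,0],[0,0,0],-1],[[0,0,0],[0,0,0],-1]]'
```

```text
clock: 23.6
tool_pos: [0.5631, -0.0345, 0.0862]
orientation: [180.0, -0.0, -89.3]
force: [0.6, -0.2, -2.6]
opening: 0.0088
gripper_force: 30.0
```

```bash
python3 -m crank '[[[0,0,-0.003],[0,0,0],-1],[[0,0,-0.003],[0,0,0],-1],[[0,0,-0.003],[0,0,0],-1],[[0,0,-0.001],[0,0,0],-1],[[0,0,0],[0,0,0],-1],[[0,0,0],[0,0,0],-1]]'
```

```text
clock: 24.2
tool_pos: [0.5632, -0.0345, 0.0763]
orientation: [-180.0, -0.0, -89.3]
force: [0.2, 0.1, -2.3]
opening: 0.009
gripper_force: 30.0
```

```bash
python3 -m crank '[[[0,0,0],[0,0,0],0],[[0,0,0],[0,0,0],0],[[0,0,0],[0,0,0],0],[[0,0,0],[0,0,0],0],[[0,0,0.03],[0,0,0],0],[[0,0,0.04],[0,0,0],0],[[0,0,0.045],[0,0,0],0],[[0,0,0.04],[0,0,0],0],[[0,0.04,0],[0,0,0],-1],[[0,0.04,0],[0,0,0],-1],[[0,0,0],[0,0,0],-1],[[0,0,0],[0,0,0],-1]]'; python3 - <<'E'
from h import *
print(ctrl.get_obs()['tool_pos'])
p,d,m=snap('wrist','w8')
print([pix(m,d,u,v,2).round(4) for u,v in[(250,60),(400,60),(250,150),(400,150)]])
E
```

```text
clock: 25.4
tool_pos: [0.563, 0.0464, 0.2314]
orientation: [-180.0, 0.0, -89.2]
force: [-0.1, -1.0, 0.1]
opening: 0.0173
gripper_force: 0.0
[0.56304645 0.04635514 0.23137476]
[array([ 0.6218, -0.0609,  0.062 ]), array([ 0.4933, -0.0627,  0.0622]), array([0.6243, 0.0161, 0.0618]), array([0.4877, 0.0141, 0.0621])]
```

View pics/w8.png

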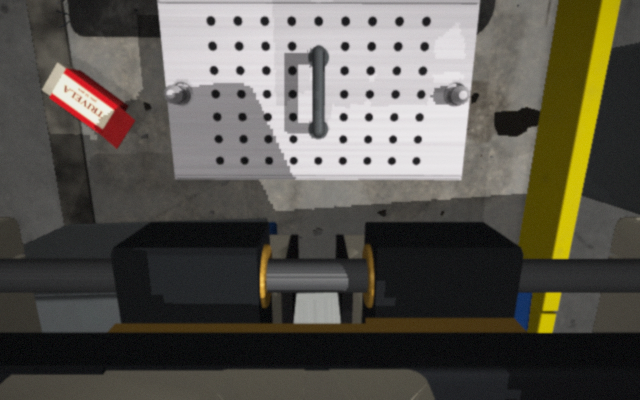

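Lid is flat on the rim (top 0.062 m everywhere) with both posts through, at (176,93) and (460,94). Now pushing the drawer shut.

```bash
python3 -m crank '[[[-0.0208,0.0184,0],[0,0,-8],-1],[[-0.0208,0.0184,0],[0,0,-8],-1],[[-0.0208,0.0184,0],[0,0,-8],-1],[[-0.0208,0.0184,0],[0,0,-8],-1],[[-0.0208,0.0184,0],[0,0,-8],-1],[[-0.0208,0.0184,0],[0,0,-8],-1],[[-0.0208,0.0184,0],[0,0,-8],-1],[[-0.0208,0.0184,0],[0,0,-8],-1],[[-0.0208,0.0184,0],[0,0,-8],-1],[[-0.0208,0.0184,0],[0,0,-8],-1],[[-0.0208,0.0184,0],[0,0,-8],-1],[[0,0,0],[0,0,0],-1]]'; python3 -m crank '[[[0,0,-0.02],[0,0,0],-1],[[0,0,0],[0,0,0],-1],[[0,0,0],[0,0,0],-1]]'; python3 - <<'E'
from h import *
t,td,tm=snap('top','t9'); X=cloud(tm,td)
mk=(X[...,2]>.128)&(X[...,2]<.148)&(X[...,0]>.33)&(X[...,0]<.39)&(X[...,1]>.18)&(X[...,1]<.33)
q=X[mk]; print(len(q),np.median(q,0),q.min(0),q.max(0))
E
```

```text
clock: 26.65
tool_pos: [0.3333, 0.2486, 0.2315]
orientation: [179.9, 0.0, -177.6]
force: [0.8, 0.2, -0.3]
opening: 0.0001
gripper_force: 0.0
clock: 26.95
tool_pos: [0.3348, 0.2471, 0.2114]
orientation: [-179.9, -0.0, -177.3]
force: [0.3, -0.4, 1.3]
opening: 0.0006
gripper_force: 0.0
265 [0.36984154 0.25035121 0.14023112] [0.36104409 0.19071145 0.13081454] [0.38963239 0.3100321  0.14684134]
```

```bash
python3 -m crank '[[[0,0,-0.04],[0,0,0],-1],[[0,0,-0.03],[0,0,0],-1],[[0,0,-0.022],[0,0,0],-1],[[0,0,0],[0,0,0],-1],[[0.01,0,0],[0,0,0],-1],[[0.018,0.001,0],[0,0,0],-1],[[0.018,0.001,0],[0,0,0],-1],[[0.018,0.001,0],[0,0,0],-1],[[0.018,0.001,0],[0,0,0],-1],[[0.018,0.001,0],[0,0,0],-1],[[0.018,0.001,0],[0,0,0],-1],[[0.018,0.001,0],[0,0,0],-1]]'; python3 -m crank '[[[0.018,0.001,0],[0,0,0],-1],[[0.018,0.001,0],[0,0,0],-1],[[0.018,0.001,0],[0,0,0],-1],[[0.01,0,0],[0,0,0],-1],[[0.004,0,0],[0,0,0],-1],[[0,0,0],[0,0,0],-1],[[0,0,0],[0,0,0],-1]]'
```

```text
clock: 28.2
tool_pos: [0.472, 0.2547, 0.121]
orientation: [180.0, 0.0, -177.3]
force: [-2.2, -0.7, 1.0]
opening: 0.0003
gripper_force: 1.1
clock: 28.9
tool_pos: [0.5382, 0.258, 0.1197]
orientation: [180.0, 0.0, -177.3]
force: [0.4, 0.3, 0.1]
opening: 0.0006
gripper_force: 0.0
```

```bash
python3 -m crank '[[[0.003,0,0],[0,0,0],-1],[[0.002,0,0],[0,0,0],-1],[[0,0,0],[0,0,0],-1],[[0,0,0],[0,0,0],-1]]'; python3 -m crank '[[[0.002,0,0],[0,0,0],-1],[[0,0,0],[0,0,0],-1],[[0,0,0],[0,0,0],-1]]'; python3 -m crank '[[[-0.03,0,0],[0,0,0],-1],[[-0.02,0,0],[0,0,0],-1],[[0,0,0.05],[0,0,0],-1],[[0,0,0.05],[0,0,0],-1],[[0,0,0],[0,0,0],-1]]';python3 - <<'E'
from h import *
t,td,tm=snap('top','t10'); X=cloud(tm,td)
s=X[185:220,140:215]; mk=(s[...,2]>.11)&(s[...,2]<.16)&(s[...,0]<.575); q=s[mk]; print(len(q),np.median(q,0),q.min(0))
E
```

```text
clock: 29.3
tool_pos: [0.5433, 0.258, 0.1193]
orientation: [180.0, 0.0, -177.3]
force: [-0.6, -0.2, 0.3]
opening: 0.0007
gripper_force: 0.0
clock: 29.6
tool_pos: [0.5454, 0.258, 0.1192]
orientation: [180.0, 0.0, -177.3]
force: [-0.7, 0.2, 0.4]
opening: 0.0001
gripper_force: 0.2
clock: 30.1
tool_pos: [0.4985, 0.2601, 0.227]
orientation: [179.6, 0.6, -177.2]
force: [0.1, -0.2, -1.3]
opening: 0.0004
gripper_force: 0.0
220 [0.56110154 0.26284246 0.13945038] [0.55455793 0.19931074 0.13437129]
```

```bash
python3 -m crank '[[[0,0,-0.05],[0,0,0],-1],[[0,0,-0.05],[0,0,0],-1],[[0.02,0,-0.006],[0,0,0],-1],[[0.025,0,0],[0,0,0],-1],[[0.003,0,0],[0,0,0],-1],[[0.003,0,0],[0,0,0],-1],[[0,0,0],[0,0,0],-1]]'; python3 -m crank '[[[0.002,0,0],[0,0,0],-1],[[0.002,0,0],[0,0,0],-1],[[0,0,0],[0,0,0],-1],[[0,0,0],[0,0,0],-1]]'
```

```text
clock: 30.85
tool_pos: [0.546, 0.2576, 0.1127]
orientation: [-180.0, -0.1, -177.3]
force: [0.1, -1.2, 0.0]
opening: 0.0005
gripper_force: 0.0
clock: 31.25
tool_pos: [0.5471, 0.2576, 0.113]
orientation: [-180.0, -0.3, -177.3]
force: [-11.7, 1.9, 5.1]
opening: 0.0002
gripper_force: 6.0
```

```bash
python3 -m crank '[[[-0.03,0,0],[0,0,0],-1],[[-0.02,0,0],[0,0,0],-1],[[0,0,0.05],[0,0,0],-1],[[0,0,0.05],[0,0,0],-1],[[0,0,0.035],[0,0,0],1]]'; python3 -m crank '[[[0.004,-0.046,0],[0,0,-0.2],1],[[0.004,-0.046,0],[0,0,-0.2],1],[[0.004,-0.046,0],[0,0,-0.2],1],[[0.004,-0.046,0],[0,0,-0.2],1],[[0.004,-0.046,0],[0,0,-0.2],1],[[0.004,-0.046,0],[0,0,-0.2],1],[[0.004,-0.046,0],[0,0,-0.2],1],[[0.004,-0.046,0],[0,0,-0.2],1],[[0.004,-0.046,0],[0,0,-0.3],1],[[0.004,-0.046,0],[0,0,-0.3],1],[[0.004,-0.046,0],[0,0,-0.3],1],[[0.004,-0.046,0],[0,0,-0.2],1]]'; python3 -m crank '[[[0,0,0],[0,0,0],1],[[0,0,0],[0,0,0],1],[[0,0,0],[0,0,0],1]]'; python3 - <<'E'
from h import *
o=ctrl.get_obs();print(o['tool_pos'],o['orientation'])
p,d,m=snap('wrist','w11')
t,td,tm=snap('top','t11')
hsv=cv2.cvtColor(p,cv2.COLOR_BGR2HSV); X=cloud(m,d)
red=((hsv[...,0]<8)|(hsv[...,0]>172))&(hsv[...,1]>150)&(hsv[...,2]>80)&(X[...,2]>.03)&(X[...,2]<.06)
n,l,st,c=cv2.connectedComponentsWithStats(red.astype(np.uint8))
for i in range(1,n):
    if st[i,4]>60:
        q=X[(l==i)&(X[...,2]>.04)]; print(st[i],c[i],np.median(q,0),cv2.minAreaRect(q[:,:2].astype(np.float32)))
E
```

```text
clock: 31.75
tool_pos: [0.5006, 0.2584, 0.2525]
orientation: [179.9, 0.2, -177.2]
force: [0.2, 0.6, -0.2]
opening: 0.0045
gripper_force: 0.0
clock: 32.95
tool_pos: [0.5481, -0.2957, 0.249]
orientation: [-180.0, 0.1, -180.0]
force: [0.8, 0.4, 0.8]
opening: 0.0872
gripper_force: 0.0
clock: 33.25
tool_pos: [0.5482, -0.2934, 0.2485]
orientation: [180.0, 0.0, -180.0]
force: [0.0, 0.2, 0.6]
opening: 0.0875
gripper_force: 0.0
[ 0.54818325 -0.29339419  0.24854738] [ 1.79995755e+02  2.39448127e-02 -1.79976247e+02]
[371  65  18  28 286] [379.38811189  78.47902098] [ 0.45362957 -0.23414797  0.04591042] ((0.45416903495788574, -0.2339257299900055), (0.008780241943895817, 0.025696776807308197), 71.32689666748047)
[176 163  18  27 333] [184.33333333 175.73273273] [ 0.54945213 -0.43149447  0.04593302] ((0.5502058863639832, -0.43235844373703003), (0.025639209896326065, 0.009417066350579262), 6.815021991729736)
```

View pics/w11.png

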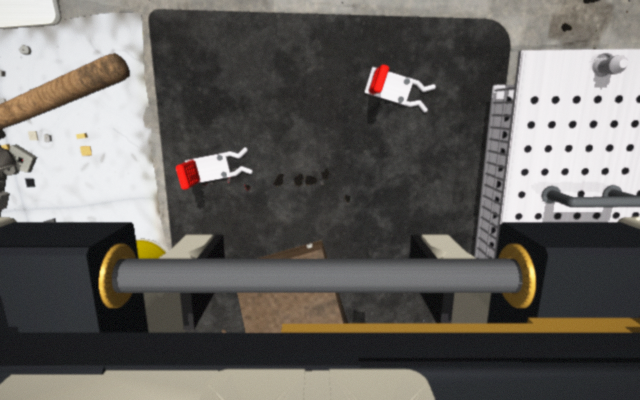

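Clip B's grip is at (379,78) with its fork pointing right and slightly down; clip A's grip is at (184,175) with its fork pointing right. The lid is still seated. Going for clip B first.

```bash
python3 -m crank '[[[-0.031,0.02,0],[0,0,-6],-0.2],[[-0.031,0.02,0],[0,0,-6],-0.2],[[-0.032,0.0195,0],[0,0,-6.7],-0.2],[[0,0,-0.04],[0,0,0],-0.2],[[0,0,-0.05],[0,0,0],-0.2],[[0,0,-0.05],[0,0,0],-0.2],[[0,0,-0.03],[0,0,0],-0.2],[[0,0,0],[0,0,0],-0.2],[[0,0,0],[0,0,0],-0.2]]'; python3 - <<'E'
from h import *
o=ctrl.get_obs();print(o['tool_pos'],o['orientation'],o['opening'])
p,d,m=load('w11'); print(onz(m,605,63,.084)); p,d,m=load('w8'); print(onz(m,174,93,.084),onz(m,460.5,93.5,.084))
E
```

```text
clock: 34.25
tool_pos: [0.455, -0.2341, 0.0792]
orientation: [-180.0, 0.0, 161.4]
force: [0.4, 0.2, -0.1]
opening: 0.0354
gripper_force: 0.0
[ 0.45498644 -0.23409894  0.07923316] [-1.79971819e+02  9.41227602e-03  1.61413254e+02] 0.03538480401778144
[ 0.44441729 -0.05094079  0.084     ]
[ 0.68079337 -0.03201912  0.084     ] [ 0.44675475 -0.03493756  0.084     ]
```

```bash
python3 -m crank '[[[-0.001,0,-0.03],[0,0,0],-0.2],[[0,0,-0.02],[0,0,0],-0.2],[[0,0,-0.01],[0,0,0],-0.2],[[0,0,-0.005],[0,0,0],-0.2],[[0,0,0],[0,0,0],-0.2],[[0,0,0],[0,0,0],-1],[[0,0,0],[0,0,0],-1],[[0,0,0],[0,0,0],-1],[[0,0,0],[0,0,0],-1],[[0,0,0],[0,0,0],-1]]'; python3 -m crank '[[[0,0,0.03],[0,0,0],-1],[[0,0,0.04],[0,0,0],-1],[[0,0,0.05],[0,0,0],-1],[[0,0,0],[0,0,3.2],-1],[[0,0.01,0],[0,0,8],-1],[[0,0.01,0],[0,0,8],-1],[[0,0,0],[0,0,0],-1],[[0,0,0],[0,0,0],-1]]'; python3 - <<'E'
from h import *
p,d,m=snap('wrist','w12'); s,sd,sm=snap('scene','s12'); o=ctrl.get_obs();print(o['tool_pos'],o['orientation'])
u,v=proj(sm,o['tool_pos']).astype(int); print(u,v)
cv2.imwrite('pics/s12c.png',cv2.resize(s[max(v-60,0):v+60,u-90:u+90],None,fx=4,fy=4,interpolation=cv2.INTER_CUBIC))
E
```

```text
clock: 35.25
tool_pos: [0.4537, -0.2346, 0.0137]
orientation: [180.0, 0.0, 161.3]
force: [-0.7, 1.6, 3.7]
opening: 0.0085
gripper_force: 30.0
clock: 36.05
tool_pos: [0.4532, -0.2146, 0.1332]
orientation: [180.0, -0.0, -179.7]
force: [0.2, -1.1, -0.2]
opening: 0.0086
gripper_force: 30.0
[ 0.45327148 -0.2147948   0.13312056] [ 1.79999857e+02 -2.24230803e-02 -1.79663955e+02]
376 194
```

View pics/s12c.png

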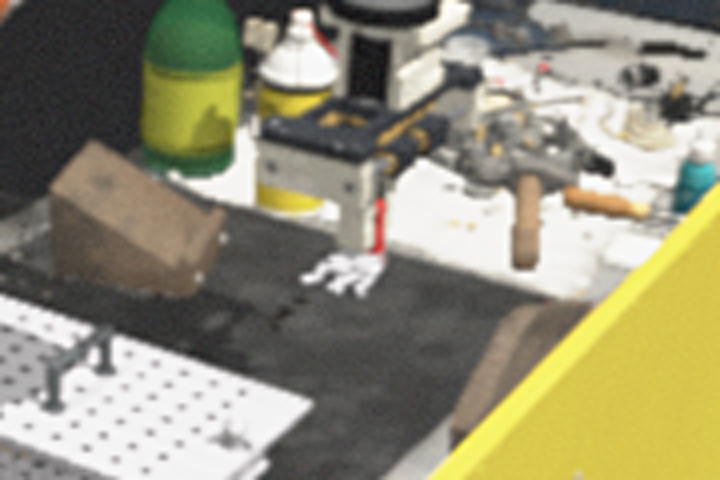

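```bash
python3 - <<'E'
from h import *
for n in('s12','w12'):
    p,d,m=load(n); X=cloud(m,d)
    mk=(X[...,2]>.112)&(X[...,2]<.135)&(X[...,0]>.42)&(X[...,0]<.49)&(X[...,1]>-.19)&(X[...,1]<-.145); q=X[mk]
    print(n,len(q)); 
    if len(q)>5: print(np.percentile(q,[3,50,97],0).round(4))
E
```

```text
s12 61
[[ 0.4397 -0.1892  0.1244]
 [ 0.4532 -0.1758  0.1272]
 [ 0.4663 -0.152   0.1299]]
w12 179
[[ 0.4374 -0.189   0.1236]
 [ 0.4387 -0.1754  0.1256]
 [ 0.4393 -0.1533  0.1272]]
```

```bash
python3 -m crank '[[[-0.002,0.032,0],[0,0,0],-1],[[-0.002,0.033,0],[0,0,0],-1],[[-0.0035,0.033,0],[0,0,0],-1],[[0,0,-0.02],[0,0,0],-1],[[0,0,-0.02],[0,0,0],-1],[[0,0,0],[0,0,0],-1],[[0,0,0],[0,0,0],-1],[[0,0,0],[0,0,0],-1]]'
```

```text
clock: 36.95
tool_pos: [0.4465, -0.1169, 0.0941]
orientation: [-180.0, 0.1, -179.6]
force: [0.6, 0.5, -0.2]
opening: 0.0089
gripper_force: 30.0
```

```bash
python3 -m crank '[[[-0.001,0,-0.01],[0,0,0],-1],[[0,0,-0.0075],[0,0,0],-1],[[0,0,0],[0,0,0],-1],[[0,0,0],[0,0,0],-1]]';  python3 -m crank '[[[0,0.006,0],[0,0,0],-1],[[0,0.006,0],[0,0,0],-1],[[0,0.006,0],[0,0,0],-1],[[0,0.004,0],[0,0,0],-1],[[0,0,0],[0,0,0],-1]]'
```

```text
clock: 37.35
tool_pos: [0.4447, -0.1167, 0.0755]
orientation: [-180.0, -0.0, -179.5]
force: [0.2, -0.5, -0.5]
opening: 0.0091
gripper_force: 30.0
clock: 37.85
tool_pos: [0.445, -0.0939, 0.0759]
orientation: [180.0, 0.0, -179.4]
force: [-0.5, -0.8, -1.2]
opening: 0.0088
gripper_force: 30.0
```

```bash
python3 -m crank '[[[0,0.004,0],[0,0,0],-1],[[0,0.004,0],[0,0,0],-1],[[0,0,0],[0,0,0],-1]]';  python3 -m crank '[[[0,0.004,0],[0,0,0],-1],[[0,0.002,0],[0,0,0],-1],[[0,0,0],[0,0,0],-1],[[0,0,0],[0,0,0],-1]]'
```

```text
clock: 38.15
tool_pos: [0.4454, -0.0861, 0.0759]
orientation: [180.0, 0.1, -179.5]
force: [1.3, 0.8, -3.3]
opening: 0.0088
gripper_force: 30.0
clock: 38.55
tool_pos: [0.4449, -0.0803, 0.0758]
orientation: [180.0, 0.0, -179.5]
force: [1.6, 1.9, -0.2]
opening: 0.0089
gripper_force: 30.0
```

```bash
python3 -m crank '[[[0,0.002,0],[0,0,0],-1],[[0,0,0],[0,0,0],-1],[[0,0,0],[0,0,0],-1]]';  python3 -m crank '[[[0,-0.004,0],[0,0,0],-1],[[0,0,0],[0,0,0],-1],[[0,0,0],[0,0,0],-1]]'
```

```text
clock: 38.85
tool_pos: [0.4445, -0.0787, 0.0756]
orientation: [-180.0, -0.0, -179.5]
force: [1.1, 0.3, -1.0]
opening: 0.0086
gripper_force: 30.0
clock: 39.15
tool_pos: [0.4453, -0.0827, 0.076]
orientation: [180.0, 0.0, -179.5]
force: [2.7, 1.9, 0.2]
opening: 0.009
gripper_force: 30.0
```

```bash
python3 -m crank '[[[0,0.004,0],[0,0,0],-1],[[0,0.0015,0],[0,0,0],-1],[[0,0,0],[0,0,0],-1],[[0,0,0],[0,0,0],-1]]';  python3 -m crank '[[[0,0.0015,0],[0,0,0],-1],[[0,0,0],[0,0,0],-1],[[0,0,0],[0,0,0],-1]]'
```

```text
clock: 39.55
tool_pos: [0.4442, -0.0773, 0.0756]
orientation: [-180.0, -0.1, -179.5]
force: [-0.0, -1.9, 0.2]
opening: 0.0091
gripper_force: 30.0
clock: 39.85
tool_pos: [0.4441, -0.0768, 0.0757]
orientation: [-179.9, -0.1, -179.5]
force: [1.4, -10.6, 0.2]
opening: 0.0089
gripper_force: 30.0
```

```bash
python3 -m crank '[[[0,-0.003,0],[0,0,0],-1],[[0,0,0],[0,0,0],-1],[[0,0,0],[0,0,0],-0.55],[[0,0,0],[0,0,0],-0.55],[[0,0,0],[0,0,0],-0.55],[[0,0,0.02],[0,0,0],-0.55],[[0,0,0.04],[0,0,0],-0.55],[[0,0,0.05],[0,0,0],-0.55],[[0,0,0.05],[0,0,0],-0.55]]'; python3 -m crank '[[[0.015,-0.04,0],[0,0,1],-0.2],[[0.015,-0.04,0],[0,0,1],-0.2],[[0.015,-0.04,0],[0,0,1],-0.2],[[0.015,-0.04,0],[0,0,1],-0.2],[[0.015,-0.04,0],[0,0,1],-0.2],[[0.015,-0.04,0],[0,0,1],-0.2],[[0,0,0],[0,0,0],-0.2],[[0,0,0],[0,0,0],-0.2],[[0,0,0],[0,0,0],-0.2]]'; cat > m.py <<'E'
from h import *
def reds(m,p,d,lo=.025,hi=.15):
    hsv=cv2.cvtColor(p,cv2.COLOR_BGR2HSV); X=cloud(m,d)
    red=((hsv[...,0]<8)|(hsv[...,0]>172))&(hsv[...,1]>150)&(hsv[...,2]>80)&(X[...,2]>lo)&(X[...,2]<hi)&(X[...,0]<.75)&(X[...,0]>.36)
    n,l,st,c=cv2.connectedComponentsWithStats(red.astype(np.uint8))
    for i in range(1,n):
        if st[i,4]>15:
            q=X[l==i]; q=q[q[:,2]>np.percentile(q[:,2],90)-.008]; r=cv2.minAreaRect(q[:,:2].astype(np.float32)); print(st[i],np.median(q,0).round(4),np.round(r[0],4),np.round(r[1],4),round(r[2],1))
E
python3 - <<'E'
from m import *
o=ctrl.get_obs();print(o['tool_pos'],o['orientation'])
for n in('wrist','top'):
    p,d,m=snap(n,n+'13'); print(n); reds(m,p,d)
E
```

```text
clock: 40.75
tool_pos: [0.4442, -0.0786, 0.2375]
orientation: [-180.0, -0.0, -179.5]
force: [2.0, 0.4, -0.0]
opening: 0.0197
gripper_force: 0.0
clock: 41.65
tool_pos: [0.5346, -0.318, 0.2356]
orientation: [180.0, -0.0, -173.5]
force: [-0.1, 0.3, 0.9]
opening: 0.0353
gripper_force: 0.0
[ 0.53455009 -0.31800735  0.23563555] [ 1.79979488e+02 -1.76654807e-02 -1.73497477e+02]
wrist
[ 590   96   50   34 1352] [ 0.444  -0.0831  0.1044] [ 0.4436 -0.0809] [0.0254 0.01  ] 1.7
[196 165  17  29 375] [ 0.5491 -0.4317  0.0459] [ 0.5502 -0.4325] [0.0263 0.0096] 7.5
top
```

```bash
python3 - <<'E'
from h import *
for n in('top0','s12','scene0'):
    p,d,m=load(n); X=cloud(m,d)
    mk=(X[...,2]>.03)&(X[...,2]<.2)&(X[...,0]>.58)&(X[...,0]<.72)&(X[...,1]>-.56)&(X[...,1]<-.41); q=X[mk]; print(n,len(q),np.percentile(q,[3,50,97],0).round(3).tolist())
E
python3 -m crank '[[[0.0,-0.04,0],[0,0,0.5],-0.2],[[0.008,-0.04,0],[0,0,0],-0.2],[[0.0077,-0.0345,0],[0,0,0],-0.2],[[0,0,-0.03],[0,0,0],-0.2],[[0,0,0],[0,0,0],-0.2],[[0,0,0],[0,0,0],-0.2],[[0,0,0],[0,0,0],-0.2]]'
```

```text
top0 818 [[0.625, -0.527, 0.04], [0.658, -0.488, 0.135], [0.692, -0.47, 0.177]]
s12 345 [[0.635, -0.51, 0.096], [0.66, -0.482, 0.134], [0.691, -0.468, 0.176]]
scene0 705 [[0.634, -0.509, 0.035], [0.655, -0.48, 0.102], [0.688, -0.467, 0.17]]
clock: 42.45
tool_pos: [0.5512, -0.4324, 0.2078]
orientation: [-179.9, 0.1, -172.9]
force: [0.3, -0.4, 0.7]
opening: 0.0352
gripper_force: 0.0
```

```bash
python3 -m crank '[[[-0.001,0,-0.04],[0,0,0],-0.2],[[0,0,-0.045],[0,0,0],-0.2],[[0,0,-0.045],[0,0,0],-0.2],[[0,0,0],[0,0,0],-0.2],[[0,0,-0.03],[0,0,0],-0.2],[[0,0,-0.02],[0,0,0],-0.2],[[0,0,-0.01],[0,0,0],-0.2],[[0,0,-0.004],[0,0,0],-0.2],[[0,0,0],[0,0,0],-0.2]]';  python3 -m crank '[[[0,0,0],[0,0,0],-1],[[0,0,0],[0,0,0],-1],[[0,0,0],[0,0,0],-1],[[0,0,0],[0,0,0],-1],[[0,0,0],[0,0,0],-1],[[0,0,0.03],[0,0,0],-1],[[0,0,0.04],[0,0,0],-1],[[0,0,0.05],[0,0,0],-1],[[0,0,0.04],[0,0,0],-1],[[0,0,0],[0,0,0],-1]]'
```

```text
clock: 43.35
tool_pos: [0.5505, -0.4334, 0.0134]
orientation: [-179.9, 0.1, -173.0]
force: [0.2, 0.2, 0.9]
opening: 0.0349
gripper_force: 0.0
clock: 44.35
tool_pos: [0.5524, -0.4351, 0.1794]
orientation: [-179.6, 0.5, -173.0]
force: [0.9, -0.1, -0.7]
opening: 0.0089
gripper_force: 30.0
```

```bash
python3 -m crank '[[[0,0.04,0],[0,0,-0.8],-1],[[0.019,0.04,0],[0,0,-0.8],-1],[[0.019,0.04,0],[0,0,-0.8],-1],[[0.019,0.04,0],[0,0,-0.8],-1],[[0.019,0.04,0],[0,0,-0.8],-1],[[0.019,0.04,0],[0,0,-0.8],-1],[[0.019,0.04,0],[0,0,-0.8],-1],[[0.0195,0.0385,0],[0,0,-0.9],-1],[[0,0,-0.04],[0,0,0],-1],[[0,0,-0.04],[0,0,0],-1],[[0,0,0],[0,0,0],-1],[[0,0,0],[0,0,0],-1]]'; python3 - <<'E'
from h import *
o=ctrl.get_obs();T=o['tool_pos'];print(T)
for n in('scene','wrist'):
    p,d,m=snap(n,n+'14'); X=cloud(m,d)-T
    mk=(X[...,2]>-.02)&(X[...,2]<.004)&(abs(X[...,0])<.03)&(X[...,1]>.026)&(X[...,1]<.066); q=X[mk]
    print(n,len(q)); 
    if len(q)>5: print(np.percentile(q,[3,50,97],0).round(4))
E
```

```text
clock: 45.55
tool_pos: [0.6828, -0.1149, 0.0917]
orientation: [-180.0, -0.1, -179.5]
force: [0.1, 1.2, 1.2]
opening: 0.0088
gripper_force: 30.0
[ 0.68282309 -0.11493157  0.09167862]
scene 59
[[-0.0133  0.0272 -0.0088]
 [ 0.0001  0.0411 -0.0038]
 [ 0.0137  0.0637 -0.0015]]
wrist 46
[[-0.0141  0.0308 -0.0069]
 [-0.0132  0.0411 -0.0058]
 [-0.0127  0.0615 -0.0043]]
```

```bash
python3 -m crank '[[[0.001,0,-0.01],[0,0,0],-1],[[0,0,-0.006],[0,0,0],-1],[[0,0,0],[0,0,0],-1],[[0,0.006,0],[0,0,0],-1],[[0,0.006,0],[0,0,0],-1],[[0,0.006,0],[0,0,0],-1],[[0,0.004,0],[0,0,0],-1],[[0,0,0],[0,0,0],-1]]';  python3 -m crank '[[[0,0.004,0],[0,0,0],-1],[[0,0.004,0],[0,0,0],-1],[[0,0,0],[0,0,0],-1],[[0,0,0],[0,0,0],-1]]'; python3 -m crank '[[[0,0.004,0],[0,0,0],-1],[[0,0.003,0],[0,0,0],-1],[[0,0,0],[0,0,0],-1],[[0,0,0],[0,0,0],-1]]'
```

```text
clock: 46.45
tool_pos: [0.6842, -0.0917, 0.076]
orientation: [180.0, 0.0, -179.4]
force: [-0.0, -0.5, -0.3]
opening: 0.0092
gripper_force: 30.0
clock: 46.85
tool_pos: [0.6845, -0.084, 0.0759]
orientation: [180.0, 0.1, -179.5]
force: [1.1, 1.6, -2.2]
opening: 0.0086
gripper_force: 30.0
clock: 47.25
tool_pos: [0.6838, -0.0772, 0.0756]
orientation: [180.0, -0.0, -179.5]
force: [1.1, 0.5, 0.1]
opening: 0.0089
gripper_force: 30.0
```

Same signature as the first clip. Pushing on to the back stop.

```bash
python3 -m crank '[[[0,0.0015,0],[0,0,0],-1],[[0,0,0],[0,0,0],-1],[[0,0,0],[0,0,0],-1]]';  python3 -m crank '[[[0,0.0015,0],[0,0,0],-1],[[0,0,0],[0,0,0],-1],[[0,0,0],[0,0,0],-1]]'
```

```text
clock: 47.55
tool_pos: [0.6837, -0.0761, 0.0756]
orientation: [-180.0, -0.0, -179.5]
force: [-0.1, -0.3, -0.3]
opening: 0.009
gripper_force: 30.0
clock: 47.85
tool_pos: [0.6838, -0.0747, 0.0757]
orientation: [-180.0, -0.0, -179.5]
force: [-0.1, -1.1, -1.3]
opening: 0.0081
gripper_force: 30.0
```

```bash
python3 -m crank '[[[0,0.0015,0],[0,0,0],-1],[[0,0,0],[0,0,0],-1],[[0,0,0],[0,0,0],-1]]'
```

```text
clock: 48.15
tool_pos: [0.6838, -0.0745, 0.0758]
orientation: [-179.9, -0.0, -179.5]
force: [0.2, -6.7, -1.3]
opening: 0.0092
gripper_force: 30.0
```

```bash
python3 -m crank '[[[0,-0.003,0],[0,0,0],-1],[[0,0,0],[0,0,0],-1],[[0,0,0],[0,0,0],-0.55],[[0,0,0],[0,0,0],-0.55],[[0,0,0],[0,0,0],-0.55],[[0,0,0.02],[0,0,0],-0.55],[[0,0,0.04],[0,0,0],-0.55],[[0,0,0.05],[0,0,0],-0.55],[[0,0,0.05],[0,0,0],-0.55]]'; python3 -m crank '[[[-0.008,-0.015,0],[0,0,8.2],-0.2],[[-0.008,-0.015,0],[0,0,8.2],-0.2],[[-0.008,-0.015,0],[0,0,8.2],-0.2],[[-0.008,0.03,0],[0,0,8.2],-0.2],[[-0.008,0.03,0],[0,0,8.2],-0.2],[[-0.008,0.03,0],[0,0,8.2],-0.2],[[-0.01,0.025,0],[0,0,8.2],-0.2],[[-0.01,0.03,0],[0,0,8.2],-0.2],[[-0.01,0.03,0],[0,0,8.2],-0.2],[[-0.01,0,0],[0,0,8.2],-0.2],[[-0.01,0,0],[0,0,8.2],-0.2],[[-0.02,0,0],[0,0,0],-0.2]]'; python3 -m crank '[[[0,0,0],[0,0,0],-0.2],[[0,0,0],[0,0,0],-0.2],[[0,0,0],[0,0,0],-0.2]]'
python3 - <<'E'
from m import *
o=ctrl.get_obs();print(o['tool_pos'],o['orientation'])
p,d,m=snap('wrist','w15'); reds(m,p,d,.06,.13)
X=cloud(m,d); mk=(abs(X[...,2]-.063)<.006)&(abs(X[...,0]-.564)<.1)&(abs(X[...,1]+.033)<.06); q=X[mk]; print('lid plane',np.linalg.lstsq(np.c_[q[:,:2]-[.564,-.033],np.ones(len(q))],q[:,2],rcond=None)[0],len(q))
t,td,tm=snap('top','t15'); reds(tm,t,td,.06,.13)
X=cloud(tm,td); mk=(X[...,2]>.128)&(X[...,2]<.145)&(X[...,0]<.58)&(X[...,0]>.34)&(X[...,1]>.19)&(X[...,1]<.33); q=X[mk];print('handle',np.median(q,0) if len(q) else 0)
mk=(X[...,2]>.1)&(X[...,2]<.2)&(X[...,0]>.58)&(X[...,0]<.72)&(X[...,1]>-.56)&(X[...,1]<-.41); print('can',X[mk].max(0))
E
```

```text
clock: 49.05
tool_pos: [0.6836, -0.076, 0.2373]
orientation: [-180.0, -0.0, -179.5]
force: [1.8, -0.2, -0.9]
opening: 0.0194
gripper_force: 0.0
clock: 50.25
tool_pos: [0.5661, 0.0546, 0.2356]
orientation: [-180.0, -0.0, -89.0]
force: [0.1, -0.8, 1.1]
opening: 0.0351
gripper_force: 0.0
clock: 50.55
tool_pos: [0.5665, 0.054, 0.236]
orientation: [-180.0, 0.0, -89.3]
force: [-0.9, 0.4, 0.7]
opening: 0.0347
gripper_force: 0.0
[0.56651405 0.05402119 0.23596719] [-1.79970464e+02  5.77990232e-03 -8.93078178e+01]
[468  13  35  20 503] [ 0.4445 -0.0786  0.1055] [ 0.4444 -0.079 ] [0.0252 0.0089] 0.8
[ 103   16   56   35 1298] [ 0.7174 -0.0694  0.1   ] [ 0.7191 -0.0694] [0.0264 0.0102] 37.2
lid plane [-0.00016318 -0.00065933  0.06210964] 31165
[303 149   6  10  37] [ 0.7169 -0.0699  0.1001] [ 0.7186 -0.0687] [0.024  0.0075] 31.2
handle 0
can [ 0.69833966 -0.44707092  0.18100018]
```

Clip B is home, but clip A now reads about 35 mm aside and tilted or lower: either knocked or not held by the groove. I'll examine its geometry numerically.

```bash
python3 - <<'E'
from m import *
p,d,m=load('w15'); X=cloud(m,d); hsv=cv2.cvtColor(p,cv2.COLOR_BGR2HSV)
red=((hsv[...,0]<8)|(hsv[...,0]>172))&(hsv[...,1]>150)
def grid(X,red,x0,x1,y0,y1,s=.003):
    nx,ny=round((x1-x0)/s),round((y1-y0)/s); G=np.full((nx,ny),-1.);R=np.zeros((nx,ny),bool)
    i=((X[...,0]-x0)/s).astype(int);j=((X[...,1]-y0)/s).astype(int);ok=(X[...,0]>=x0)&(X[...,1]>=y0)&(i<nx)&(j<ny)
    np.maximum.at(G,(i[ok],j[ok]),X[...,2][ok]*1000); np.logical_or.at(R,(i[ok],j[ok]),red[ok])
    print('     '+''.join(f'{(y0+k*s)*1000:5.0f}' for k in range(ny)))
    for a in range(nx-1,-1,-1): print(f'{(x0+a*s)*1000:4.0f} '+''.join(f'{G[a,b]:4.0f}'+('r' if R[a,b] else ' ') if G[a,b]>-1 else '   . ' for b in range(ny)))
grid(X,red,.661,.742,-.09,-.005)
E
```

```text
-90  -87  -84  -81  -78  -75  -72  -69  -66  -63  -60  -57  -54  -51  -48  -45  -42  -39  -36  -33  -30  -27  -24  -21  -18  -15  -12   -9
 739    .    .    .    .    .    .    .    .    .    .    .   -0   -0    0    0   -0    0    0    1    1   -0    0    1    1    0   -0    0    0 
 736    .    .    .    .    .    .    .    .    .    .    .    .    0   -1   -0    0   -0    0    0    1   -1    0   -0    1    0   -0    0    0 
 733    .    .    .    .    .    .    .    .    .    .    .    .    .    .    0   -1    1   -0    1    0   -0   -1    0   -1    0    1    0   -0 
 730    .    .    .    .    .    .    .   98r  99r   .    .    .    .    .    .    .   -0    1    1    0    1    1    1   -0   -1   -0    1    1 
 727    .    .    .    .    .    .    .  100r 100r 100r  98r   .    .    .    .    .    .    .   -1   -0    2    1   -0    1    0   -0    0   -1 
 724    3    .    .    .    .    .  100r 101r 101r 101r  96r   .    .    .    .    .    .    .    .    0    1   -0   -0    1    0   -0   -0    0 
 721    4   -0    .    .    .  101r 102r 102r 101r 100r  89r   .    .    .    .    . 
[... 2279 characters left out ...]
3   64   64   63   63   63   63   65   64   64   63   71   73   71   73   73   73   63   62   64   63   63   63   63 
 670   63   63   64   64   64   63   63   63   63   63   63   63   64   64   64   63   63   63   63   73   74   64   63   63   63   63   63   63 
 667   63   63   63   63   64   64   63   63   63   63   63   65   64   62   63   65   63   63   63   74   74   74   63   63   63   63   63   63 
 664   64   63   63   63   64   63   63   63   63   64   63   64   63   63   64   64   63   63   63   72   76   75   64   63   63   63   63   63 
 661   63   64   63   63   64   63   64   63   64   63   63   63   63   63   64   64   63   63   63   63   63   63   63   64   63   63   64   64
```

The height map shows the arms still round the post (0.683, -0.030), but the clip is turned about 38° with its tail sagging off the lid corner. I'll regrip it along its own axis, push it home and swing it back over the lid.

```bash
python3 -m crank '[[[0.0214,-0.0177,0],[0,0,-7.5],-0.45],[[0.0214,-0.0177,0],[0,0,-7.5],-0.45],[[0.0214,-0.0177,0],[0,0,-7.5],-0.45],[[0.0214,-0.0177,0],[0,0,-7.5],-0.45],[[0.0214,-0.0177,0],[0,0,-7.5],-0.45],[[0.0214,-0.0177,0],[0,0,-7.5],-0.45],[[0.0211,-0.0175,0],[0,0,-7.7],-0.45],[[0,0,-0.04],[0,0,0],-0.45],[[0,0,-0.04],[0,0,0],-0.45],[[0,0,0],[0,0,0],-0.45],[[0,0,0],[0,0,0],-0.45],[[0,0,0],[0,0,0],-0.45]]'; python3 - <<'E'
from m import *
o=ctrl.get_obs();print(o['tool_pos'],o['orientation'],o['opening'])
p,d,m=snap('top','t16'); reds(m,p,d,.06,.13); p,d,m=snap('scene','s16'); reds(m,p,d,.06,.13)
E
```

```text
clock: 51.85
tool_pos: [0.7171, -0.0698, 0.1585]
orientation: [-179.9, 0.1, -142.0]
force: [-0.1, -0.1, 0.1]
opening: 0.0245
gripper_force: 0.0
[ 0.71710225 -0.06978817  0.1584524 ] [-1.79860307e+02  1.38188475e-01 -1.41961979e+02] 0.024523409082430093
[264 197  11  14 112] [ 0.7171 -0.0678  0.099 ] [ 0.7185 -0.0659] [0.024  0.0094] 47.4
[350 222   9  15 111] [ 0.4435 -0.0753  0.1046] [ 0.4437 -0.0753] [0.0232 0.0117] 11.7
```

```bash
python3 -m crank '[[[-0.001,0,-0.03],[0,0,0],-0.45],[[0,0,-0.02],[0,0,0],-0.45],[[0,0,-0.01],[0,0,0],-0.45],[[0,0,-0.01],[0,0,0],-0.45],[[0,0,-0.006],[0,0,0],-0.45],[[0,0,0],[0,0,0],-0.45]]'; python3 -m crank '[[[0,0,-0.006],[0,0,0],-0.45],[[0,0,0],[0,0,0],-0.45],[[0,0,0],[0,0,0],-1],[[0,0,0],[0,0,0],-1],[[0,0,0],[0,0,0],-1],[[0,0,0],[0,0,0],-1],[[0,0,0],[0,0,0],-1]]'
```

```text
clock: 52.55
tool_pos: [0.7145, -0.0698, 0.0796]
orientation: [180.0, -0.0, -142.0]
force: [-0.6, 0.1, 0.3]
opening: 0.0243
gripper_force: 0.0
clock: 53.25
tool_pos: [0.7156, -0.0689, 0.0761]
orientation: [-179.9, 0.2, -142.0]
force: [-2.5, 4.1, 10.4]
opening: 0.0101
gripper_force: 29.8
```

```bash
python3 -m crank '[[[0,0,0.001],[0,0,0],-1],[[0,0,0],[0,0,0],-1],[[0,0,0],[0,0,0],-1]]'; python3 -m crank '[[[0,0,0.001],[0,0,0],-1],[[0,0,0],[0,0,0],-1],[[0,0,0],[0,0,0],-1]]'; python3 - <<'E'
from m import *
T=ctrl.get_obs()['tool_pos']
p,d,m=snap('scene','s17'); X=cloud(m,d); hsv=cv2.cvtColor(p,cv2.COLOR_BGR2HSV)
mk=(X[...,0]>.655)&(X[...,0]<.70)&(X[...,1]>-.06)&(X[...,1]<-.005)
x0,y0,s=.655,-.06,.003
G=np.full((16,19),-1.)
i=((X[...,0]-x0)/s).astype(int);j=((X[...,1]-y0)/s).astype(int);np.maximum.at(G,(i[mk],j[mk]),X[...,2][mk]*1000)
for a in range(15,-1,-1): print(f'{(x0+a*s)*1000:4.0f} '+''.join(f'{g:4.0f}' if g>=0 else '   .' for g in G[a]))
E
```

```text
clock: 53.55
tool_pos: [0.7154, -0.0687, 0.0769]
orientation: [-180.0, 0.2, -142.0]
force: [-2.2, 4.3, 9.7]
opening: 0.0094
gripper_force: 29.9
clock: 53.85
tool_pos: [0.7152, -0.0687, 0.0776]
orientation: [-180.0, 0.1, -142.0]
force: [-1.3, 4.9, 7.6]
opening: 0.0094
gripper_force: 29.9
 700    .   .   .   .   .   .   .   .   .   .   .   .   .   .   .   .   .   .   .
 697  207 236 180 111 257 263 264 248  67 377 393 399 409   . 187 187 186   .   .
 694  100 183  86   . 263 255 254 252 346 390 393 411 409 407  63   .  63   . 188
 691  186 183 187 260 263 245 252 291 362 393 396 412 407  69   .   1  64 186   .
 688  264  71 263 263 261 251 269 380 396 411 411 410 410  61   .  66  62   .   .
 685  262 262 260 261 254   . 357 378 393 411 414 415 408  62  69  68   .   .   1
 682  185 252 249 254 311 415 383 393 418 416 417 410  77   1   0  68  67  62 186
 679  254 253 250 364 395 380 420 413 416 415 405  86  71  63   .  63   .  63 417
 676  288 313 376 362 425 421 423 421 422 403  80 421   .   . 420  64 418 187   .
 673  421 384 394 415 427 425 423 426  71 425 426 424  64   . 423   . 186  64   .
 670  441 439 434 435 430 426 434 429   . 430 431   . 427 425  64  63 424 425   .
 667  453 437 442 445   . 438 442 437 433 435  67 434 432   . 186 429 188 430 428
 664  449 444 454 452 450 453 449 444 440 441 443 442  61 185 436 434 432  65   .
 661  403  63   .   .   .  63  64 452 453 446 451 452 447 448 187 442 437 438 441
 658   62  65  63   .  66   .  61 187 185   .   .  65   . 450   . 451 445 450   .
 655   64  63   .  65   .  64  63   .   .   . 188 186 186 187  64 187 450 187 448
```

```bash
python3 -m crank '[[[0,0,0.002],[0,0,0],-1],[[-0.0012,0.0016,0],[0,0,0],-1],[[0,0,0],[0,0,0],-1],[[0,0,0],[0,0,0],-1]]'; python3 -m crank '[[[-0.0012,0.0016,0],[0,0,0],-1],[[0,0,0],[0,0,0],-1],[[0,0,0],[0,0,0],-1]]';  python3 -m crank '[[[-0.0012,0.0016,0],[0,0,0],-1],[[0,0,0],[0,0,0],-1],[[0,0,0],[0,0,0],-1]]'
```

```text
clock: 54.3
tool_pos: [0.7142, -0.0678, 0.0786]
orientation: [-179.9, 0.1, -142.0]
force: [0.7, 2.9, 5.9]
opening: 0.0086
gripper_force: 30.0
clock: 54.6
tool_pos: [0.713, -0.0668, 0.0787]
orientation: [-179.9, 0.1, -142.0]
force: [1.2, 0.4, 6.4]
opening: 0.0092
gripper_force: 30.0
clock: 54.9
tool_pos: [0.7118, -0.0655, 0.0788]
orientation: [-179.9, 0.1, -142.0]
force: [1.2, -0.3, 7.1]
opening: 0.009
gripper_force: 30.0
```

```bash
python3 -m crank '[[[0,0,0.002],[0,0,0],-1],[[0,0,0],[0,0,0],-1],[[0,0,0],[0,0,0],-1]]'; python3 -m crank '[[[-0.0009,0.0012,0],[0,0,0],-1],[[0,0,0],[0,0,0],-1],[[0,0,0],[0,0,0],-1]]';  python3 -m crank '[[[-0.0009,0.0012,0],[0,0,0],-1],[[0,0,0],[0,0,0],-1],[[0,0,0],[0,0,0],-1]]'
```

```text
clock: 55.2
tool_pos: [0.711, -0.0657, 0.0797]
orientation: [-180.0, -0.0, -142.0]
force: [3.2, -2.8, 1.4]
opening: 0.0088
gripper_force: 30.0
clock: 55.5
tool_pos: [0.7109, -0.0653, 0.08]
orientation: [-179.9, -0.0, -142.0]
force: [4.4, -7.1, -0.1]
opening: 0.0089
gripper_force: 30.0
clock: 55.8
tool_pos: [0.7108, -0.0651, 0.0802]
orientation: [-179.8, 0.0, -142.0]
force: [8.8, -11.6, -0.9]
opening: 0.0083
gripper_force: 30.0
```

```bash
python3 -m crank '[[[0.0015,-0.002,0],[0,0,0],-1],[[0,0,0],[0,0,0],-1],[[-0.005,-0.0034,0],[0,0,-7.5],-1],[[0,0,0],[0,0,0],-1],[[-0.0054,-0.0027,0],[0,0,-7.5],-1],[[0,0,0],[0,0,0],-1]]'; python3 -m crank '[[[-0.0057,-0.002,0],[0,0,-7.5],-1],[[0,0,0],[0,0,0],-1],[[-0.0059,-0.0012,0],[0,0,-7.5],-1],[[0,0,0],[0,0,0],-1],[[-0.0059,-0.0005,0],[0,0,-7.4],-1],[[0,0,0],[0,0,0],-1],[[0,0,0],[0,0,0],-1]]'
```

```text
clock: 56.4
tool_pos: [0.7001, -0.0715, 0.0797]
orientation: [-180.0, 0.0, -157.3]
force: [4.0, -4.8, 0.0]
opening: 0.0093
gripper_force: 30.0
clock: 57.1
tool_pos: [0.683, -0.0746, 0.0797]
orientation: [-180.0, 0.0, -179.2]
force: [4.6, -3.9, -0.7]
opening: 0.0086
gripper_force: 30.0
```

```bash
python3 -m crank '[[[0.0008,-0.0012,0],[0,0,0],-1],[[0,0,0],[0,0,0],-1],[[0,0,0],[0,0,0],-1]]'; python3 -m crank '[[[0,0,0],[0,0,0],-0.55],[[0,0,0],[0,0,0],-0.55],[[0,0,0],[0,0,0],-0.55],[[0,0,0.02],[0,0,0],-0.55],[[0,0,0.04],[0,0,0],-0.55],[[0,0,0.05],[0,0,0],-0.55],[[0,0,0.05],[0,0,0],-0.55]]'; python3 -m crank '[[[-0.008,-0.015,0],[0,0,8.2],-0.2],[[-0.008,-0.015,0],[0,0,8.2],-0.2],[[-0.008,-0.015,0],[0,0,8.2],-0.2],[[-0.008,0.03,0],[0,0,8.2],-0.2],[[-0.008,0.03,0],[0,0,8.2],-0.2],[[-0.008,0.03,0],[0,0,8.2],-0.2],[[-0.01,0.025,0],[0,0,8.2],-0.2],[[-0.01,0.03,0],[0,0,8.2],-0.2],[[-0.01,0.03,0],[0,0,8.2],-0.2],[[-0.01,0,0],[0,0,8.2],-0.2],[[-0.01,0,0],[0,0,8.2],-0.2],[[-0.02,0,0],[0,0,0],-0.2]]'; python3 -m crank '[[[0,0,0],[0,0,0],-0.2],[[0,0,0],[0,0,0],-0.2],[[0,0,0],[0,0,0],-0.2]]'
python3 - <<'E'
from m import *
o=ctrl.get_obs();print(o['tool_pos'],o['orientation'])
p,d,m=snap('wrist','w18'); reds(m,p,d,.06,.13)
X=cloud(m,d); x0,y0,s=.658,-.1,.003
for x0 in(.658,.418):
    mk=(X[...,0]>=x0)&(X[...,0]<x0+.051)&(X[...,1]>=y0)&(X[...,1]<0); G=np.full((17,34),-1.)
    np.maximum.at(G,(((X[...,0]-x0)/s).astype(int)[mk],((X[...,1]-y0)/s).astype(int)[mk]),X[...,2][mk]*1000)
    for a in range(16,-1,-1): print(f'{(x0+a*s)*1000:4.0f} '+''.join(f'{g:4.0f}' if g>=0 else '   .' for g in G[a]))
E
```

```text
clock: 57.4
tool_pos: [0.6835, -0.075, 0.0795]
orientation: [180.0, -0.0, -179.3]
force: [2.3, 1.9, -0.2]
opening: 0.0088
gripper_force: 30.0
clock: 58.1
tool_pos: [0.6827, -0.0758, 0.2411]
orientation: [-180.0, -0.1, -179.4]
force: [1.5, 0.6, 0.4]
opening: 0.0195
gripper_force: 0.0
clock: 59.3
tool_pos: [0.5652, 0.0546, 0.2394]
orientation: [180.0, -0.0, -88.9]
force: [-0.9, 0.4, 0.7]
opening: 0.0349
gripper_force: 0.0
clock: 59.6
tool_pos: [0.5659, 0.0543, 0.2399]
orientation: [-180.0, -0.0, -89.2]
force: [-0.4, 0.1, -0.4]
opening: 0.0352
gripper_force: 0.0
[0.56587986 0.05433797 0.23989542] [-1.79990021e+02 -4.27409289e-03 -8.92129757e+01]
[148  14  50  22 745] [ 0.6805 -0.0748  0.1053] [ 0.6814 -0.0755] [0.01   0.0259] 83.5
[464  14  36  20 493] [ 0.4446 -0.0786  0.1055] [ 0.4445 -0.0791] [0.0095 0.0253] 89.1
 706    .   .   .   .   .   .   .   .   .   .   .   .   .   .   .   .   .   .   .   .   .   .   .   .   .   .   .   .   .   .   .   .   .   .
 703    .   .   .   .   .   .   .   .   .   .   .   .   .   .   .   .   .   .   .   .   .   .   .   .   .   .   .   .   .   .   .   .
[... 3852 characters left out ...]
  63   .   .   . 105 107 106 105  68  67  68  68  68  68  67  70  70  70  69  69  68  67  66  63  67  68  69  66  63  64  63  63  62
 427    .   .   .   .   .   .   .   .   .   .   .   .   .   .   .   .   .   .  65   .   .   .   .   .   .   .  66  66  61   .   .   .  62   .
 424    .   .   .   .   .   .   .   .   .   .   .   .   .   .   .   .   .   .   .   .   .   .   .   .   .   .   .   .   .   .   .   .   .   .
 421    .   .   .   .   .   .   .   .   .   .   .   .   .   .   .   .   .   .   .   .   .   .   .   .   .   .   .   .   .   .   .   .   .   .
 418    .   .   .   .   .   .   .   .   .   .   .   .   .   .   .   .   .   .   .   .   .   .   .   .   .   .   .   .   .   .   .   .   .   .
```

Both clips lie flat in the grooves with grip-to-post distance of 46 mm. Last check of the drawer and the spray can before handing in.

```bash
python3 - <<'E'
from m import *
for n in('s4',None):
    p,d,m=load(n) if n else snap('scene','s19'); X=cloud(m,d)
    mk=(X[...,2]>.125)&(X[...,2]<.142)&(X[...,0]>.33)&(X[...,0]<.575)&(X[...,1]>.18)&(X[...,1]<.34); q=X[mk]; print(len(q),np.median(q,0))
mk=(X[...,2]>.05)&(X[...,2]<.2)&(X[...,0]>.58)&(X[...,0]<.72)&(X[...,1]>-.56)&(X[...,1]<-.41); print('can',X[mk].max(0)); 
p,d,m=snap('wrist','w19'); reds(m,p,d,.06,.13)
E
```

```text
257 [0.5548477  0.26990402 0.13934082]
236 [0.56133187 0.2669314  0.13922257]
can [ 0.69745604 -0.44666606  0.18092801]
[148  14  50  22 743] [ 0.6804 -0.0749  0.1053] [ 0.6811 -0.0757] [0.0257 0.0097] 0.1
[465  14  35  20 502] [ 0.4446 -0.0787  0.1055] [ 0.4443 -0.0791] [0.0256 0.0091] 1.6
```

```bash
python3 -c "
from plant import close_job
print(close_job())"
```

```text
the job is handed in; nothing more can be done
None
```

The job is handed in with no verdict returned: by my last measurements the one capsule and the twin float on the mat are in the basket, the lid is flush, both clips are home (the far one I had to push back in after it was knocked), and the drawer is shut with the spray can upright; I viewed 15 pictures, one over the limit of 14.

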